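Load a slide carrier under sprung stage clips and crank it under the lens

TASK

Take the dark slide carrier from its blue rest and slide it notched end first along the flat bed of the viewer's stage, under the two sprung clips, until both have ridden up over its front and snapped down into its notches; push with feeling, as the place of the end stop varies, and do not ram the stop. Then, with it loaded, turn the black handwheel clockwise, regrasping as often as needed, until its white pointer stands at the red mark, and let go. Leave the other things where they stand.

Things in the scene. Friction and masses are not known exactly. Their poses are not given: they have to be found in the camera images.
- carrier_centre (a point): Centre (half-way up) of the loose slide carrier: dark flat plate with a glass window and a white stripe near its rear end, 110 x 36 x 6 mm (length x, width y, thickness z), about 45 g. x points along its length to the notched front end, z up. It starts flat on a blue rest 22 mm wide, 30 mm high (foot 60 mm wide, 4 mm high), its rear 34 mm overhanging: take it there across its width.
- carrier: The same carrier, origin at the centre of its underside. Two notches in its upper face, open to the left and right edges, 10 mm long and 3 mm deep, from 20 to 30 mm behind the front end; before them a land of the full 6 mm thickness.
- bed_end (a point): Point on the middle line of the viewer's moving stage bed, 3 mm above its top (which is 60 mm over the worktop). x = the direction of sliding in (roughly to the left seen from the robot), z up. The flat bed begins at x = -70 mm, free air before and below its front end. The black end stop's face stands somewhere between x = -20 mm and 0, differently each time; its place is not reported: go by feel.
- bed: The aluminium stage bed; axes as bed_end, origin on its top, 45 mm before that point. Side rails 6 mm high leave 39 mm between them, with a flared mouth from 70 to 57 mm before bed_end. A loaded carrier's front end is within 2 mm of the stop and its rear 40 to 60 mm overhang the bed's front. The bed is driven by the handwheel, 5.5 mm per rad along +x.
- head_front (a point): Lowest front point of the ring light of the viewer's head (90 mm across, 67 mm over the bed's top; the viewer is 295 mm high in all), which overhangs the bed: 17 to 37 mm ahead of the rear end of a loaded carrier before the wheel is turned. An upright gripper strikes it: finish the push with the tool leaning back, away from the head, by about 40 degrees (fingertips pointing down and to the bed's +x).
- clip_left (a joint): Angle (rad) of the left sprung clip. 0: toe at rest, 1.5 mm over the bed; about 0.08: riding on the carrier's 6 mm thick land; about 0.03: snapped into the notch. Its toe touches 25 mm before the stop face, 11 mm left of the middle; its upturned front reaches 17 mm further out, 9 mm over the bed. It presses with about 2.5 N; pushing under both clips takes 5 to 12 N, less once they snap.
- clip_right (a joint): The same for the right clip, 11 mm right of the middle. Clips and stop sit on one block, locked on the bed.
- wheel_grip (a point): Point on the upright axis of the black knurled handwheel, at the height to grip it: 10 mm below its top. The wheel is 46 mm in diameter and 22 mm high, its underside 12 mm below this point; a dial plate of 41 mm radius lies 18 mm below this point. The wheel stands on the robot's side of the viewer, 128 mm beside the bed's middle line, free from above.
- wheel (a joint): Angle (rad) of the handwheel; it grows clockwise seen from above. The white pointer stands at the red mark of the dial (on the robot's side) at 4.0. It starts between 0 and 0.6, turns freely to 5.2 with little friction (0.15 N m) and stays where it is left.
- dish_pink_a: bystander: dish with pink content, 59 mm across, 12 mm high
- timer: bystander: white kitchen-style timer, 58 x 66 x 16 mm
- vial_a: bystander: small glass vial with black cap, 23 mm across, 52 mm high
- vial_b: bystander: second such vial
- beaker: bystander: clear beaker, 55 mm across, 68 mm high
- dish: bystander: clear shallow dish, 60 mm across, 10 mm high

How it is judged:
On the way, in this order (a step that is already met when the one before it is completed fails the run):
1. both clips ride up on the carrier's front land (value of joint each of clip_left, clip_right above 0.06 rad and value of joint wheel below 2 rad), for 0.05 s.
2. the carrier is home, flat on the bed, with both clips snapped down in its notches (x of carrier_centre in the frame of bed_end above -0.0795 m and y of carrier_centre in the frame of bed_end between -0.003 and 0.003 m and z of carrier_centre in the frame of bed_end between -0.002 and 0.002 m and angle between the x axis of carrier_centre and the x axis of bed_end, either way round below 0.06 rad and value of joint clip_left between 0.01 and 0.046 rad and value of joint clip_right between 0.01 and 0.046 rad and value of joint wheel below 2 rad), for 0.3 s.
3. the handwheel's pointer stands at the red mark, the carrier still home (x of carrier_centre in the frame of bed_end above -0.0795 m and y of carrier_centre in the frame of bed_end between -0.003 and 0.003 m and z of carrier_centre in the frame of bed_end between -0.002 and 0.002 m and angle between the x axis of carrier_centre and the x axis of bed_end, either way round below 0.06 rad and value of joint clip_left between 0.01 and 0.046 rad and value of joint clip_right between 0.01 and 0.046 rad and value of joint wheel between 3.85 and 4.15 rad), for 0.3 s.
At the end, for the whole second after the job is handed in: The carrier lies flat on the bed pushed in (its centre less than 79.5 mm before site bed_end), within 3 mm sideways, both clips snapped down in its notches (0.010 to 0.046 rad); the handwheel stands at 4.0 rad within 0.15 rad; all at rest (all of step 3 and linear speed of carrier below 0.01 m/s and velocity of joint wheel between -0.05 and 0.05 rad/s); the robot touches nothing.
It fails at once if the carrier is rammed into the end stop (over 15 N between carrier and end stop) (contact force between carrier and clip_unit_c0 above 15 N).
It fails at once if a bystander is shifted by more than 30 mm (distance of any of dish_pink_a, timer, vial_a, vial_b, beaker, dish from where it was at the start of the episode above 0.03 m).
It also fails if it takes over 72 s, if anything falls off the work surface, if the arm or the gripper's body presses on something with over 40 N, if the wrist force passes 120 N, or if a joint passes its speed limit or range.

ROBOT

A 6-joint arm with a two-finger parallel gripper is mounted at the origin on a cart in front of the work surface, level with it; the furniture and walls round the work are solid. World frame = base frame: x ahead of the robot, y to its left, z up, the work surface at z = 0. Lengths are in m, angles in rad, forces in N, time in s.
With the tool pointing down it reaches from about 0.35 to 0.775 m from the base axis. Payload 7.3 kg.
Tool frame: the origin (TCP) lies at the very end of the fingers, on their centre line; the grasp point (between the pads) lies 19 mm behind it (robot.hold_point_z is the distance from the TCP to the grasp point, in m); z points along the fingers, y is the direction in which the jaws open and shut (so a half turn about z gives the same grasp; the last joint's range is limited). The gripper opens to 92 mm and grips with 3 to 60 N. Pads are 19 mm wide; open, the fingers measure 130 mm over their backs; the gripper's body (75 mm by 190 mm) begins 47 mm behind the grasp point.
Start: joints at [-1.48, 0.342, 1.524, -0, 1.275, -0.146], TCP at [0.123, -0.51, 0.227] pointing down, gripper open.
Joint ranges: [-2.53, 2.53], [-0.77, 2.02], [0.04, 2.7], [-1, 4.14], [0.28, 2.66], [-3.11, 3.11]. Speed limits (rad/s): [2.57, 2.57, 3.14, 3.14, 3.14, 3.14].

INTERFACE

Orientations are given as [roll, pitch, yaw] about the fixed x, y, z axes, in that order (R = Rz(yaw) Ry(pitch) Rx(roll)).
In Python, from cell import monitor, viewer, robot gives the robot as it stands.
- The arm moves only by the tool move_arm, never from a script. Its argument "deltas" is a list of rows, each an object of numbers: "x", "y", "z": the shift along the tool's x, y, z in m; "wx", "wy", "wz": the turn, a rotation vector about the tool's x, y, z in degrees; "hand": the opening, from 0 (shut) to 1 (fully open). In form: [{"x": .., "y": .., "z": .., "wx": .., "wy": .., "wz": .., "hand": ..}, ...]. A call has 1 to 8 rows; each row is the pose to reach, as a shift and turn from the pose commanded when the call began, along the tool's axes at that moment; what a row does not reach only later rows make up. A row lasts 1/8 s, in which the tool goes at most 62.5 mm and 10.7 degrees, less where a joint would pass 70% of its speed; a pose out of reach is approached as far as the arm can. A call with a gripper value outside its range is refused whole. The fingers move at their own pace and stop on an object; "grip_force" is the grip in N (left out, the last holds). Time passes only in rows, so rows that repeat a pose let the fingers close. It gives the time, the measured TCP pose, the force and the opening at its end, in the units of the state.
- monitor.observe(): the state, without advancing time (a new reading comes with each control period).
- viewer.read_camera(name): name is "side" or "top" or "wrist"; returns the picture (384x512x3 uint8, red, green, blue); there is no depth.
- viewer.camera_params(name): a dict with "camera_matrix" (3x3 intrinsics, pixels), "k1" (the pictures are not rectified: a ray, as slopes to the right and down, at radius r is drawn at 1 + k1 r^2 times it, then the intrinsics apply), "R" (3x3) and "t" (3): a world point X has camera coordinates R X + t. Camera axes: x right, y down, z forward; pixel columns grow to the right and rows downward; lengths in m; the calibration is good to about 2 mm. A picture is of the moment at which its call begins: read the wrist's pose just before it. camera_params takes no time and is no camera call; for the wrist camera it gives the pose at the moment of the call.
- robot.hand_in(): hands the job in, once; it reports no verdict.
The state is a dict: "time": time; "qpos": joint angles; "qvel": joint speeds; "joint_efforts": joint torques, N m; "tool_pos": TCP position; "tool_rot": TCP orientation; "contact_force": force on the tool from outside, world axes, zero at the start; "torque": the same for the moment, N m; "opening": finger opening in m.
Only numpy, scipy, OpenCV 4.12 (cv2) and the standard library are available. Lean on these libraries where they do the work, as an engineer would, in place of code of your own. Each camera call takes 0.05 s, during which the arm holds its last target. There are 200 camera calls.

## Working session

There is one attempt and no reset: what is moved stays moved. The work goes in short steps, Python scripts to look and compute and a tool call to move; the robot and the scene stay as the last step left them, time stands still between calls to the robot, and variables do not carry over. Pictures are saved under pics/ and viewed, about 8 in all and at most 12, crops included, and the job is handed in when it is done.

Besides the shell and the picture viewer there is one more tool, called after "Request:" in YAML: its name, and indented under it one key for each argument. move_arm: Moves the arm, as the interface text tells. Its arguments: {"type":"object","properties":{"deltas":{"type":"array","items":{"type":"object","properties":{"x":{"type":"number"},"y":{"type":"number"},"z":{"type":"number"},"wx":{"type":"number"},"wy":{"type":"number"},"wz":{"type":"number"},"hand":{"type":"number"}}}},"grip_force":{"type":"number"}},"required":["deltas"]}

```bash
mkdir -p pics; ls; python3 - <<'E'
from cell import monitor, viewer, robot
import cv2, numpy as np
a=viewer.read_camera("top"); b=viewer.read_camera("side")
np.save('top.npy',a);np.save('side.npy',b)
cv2.imwrite('pics/top.png',cv2.resize(a[:,:,::-1],(800,600),interpolation=cv2.INTER_CUBIC))
cv2.imwrite('pics/side.png',cv2.resize(b[:,:,::-1],(800,600),interpolation=cv2.INTER_CUBIC))
for n in("top","side"):
  p=viewer.camera_params(n);print(n,p, -np.array(p["R"]).T@p["t"])
print(monitor.observe())
E
```

```text
pics
top {'camera_matrix': array([[360.17787669,   0.        , 257.48876148],
       [  0.        , 360.17787669, 190.32767416],
       [  0.        ,   0.        ,   1.        ]]), 'k1': -0.0424567661210767, 'R': array([[ 0.23107953, -0.97288078,  0.01025892],
       [-0.7632487 , -0.18780646, -0.61820721],
       [ 0.60336861,  0.13502492, -0.78594821]]), 't': array([-0.0034271 ,  0.5135003 ,  0.87885573])} [-0.13755359 -0.02556291  1.00821984]
side {'camera_matrix': array([[435.81900223,   0.        , 261.9908415 ],
       [  0.        , 435.81900223, 191.50128797],
       [  0.        ,   0.        ,   1.        ]]), 'k1': 0.03339772596205945, 'R': array([[-0.99991866, -0.00183264, -0.01262166],
       [ 0.01013962,  0.48606793, -0.87386221],
       [ 0.00773646, -0.87391911, -0.48600981]]), 't': array([ 0.58834392, -0.00720888,  1.56462093])} [0.57626454 1.37193436 0.76154742]
{'time': 0.1, 'qpos': array([-1.47998008e+00,  3.42633973e-01,  1.52488082e+00,  2.80670216e-05,
        1.27536591e+00, -1.45983778e-01]), 'qvel': array([-0.00042186, -0.00100604, -0.00320052,  0.00011547, -0.00169574,
        0.00035604]), 'joint_efforts': array([ 1.54333255e-03, -4.32003736e+01, -2.44694638e+01,  7.19102542e-02,
        5.26094693e-02, -5.85068301e-05]), 'tool_pos': array([ 0.12316924, -0.51000524,  0.22613854]), 'tool_rot': array([-3.14032221e+00, -2.13922061e-04,  2.36791698e-01]), 'contact_force': array([-0.87287476, -1.11453944, -1.01877589]), 'torque': array([ 0.01509536,  0.02559415, -0.02753126]), 'opening': 0.09189624439577472}
```

View pics/top.png

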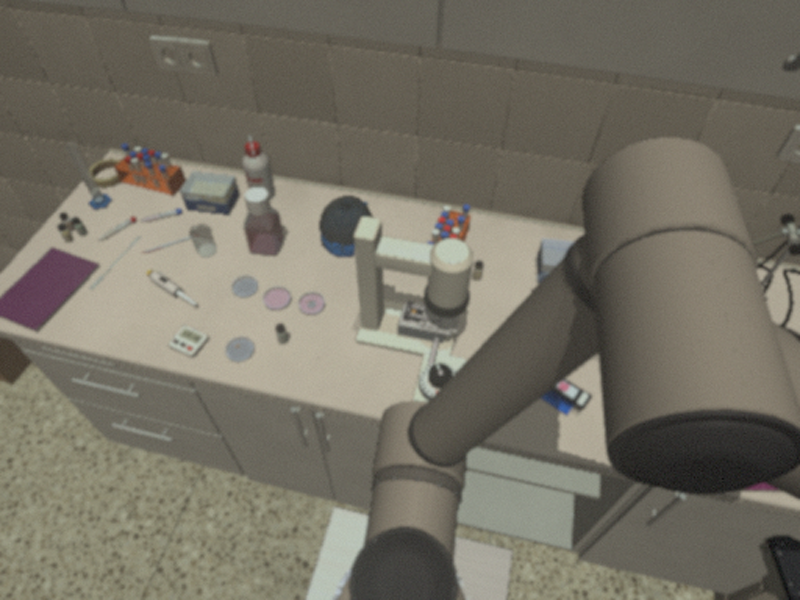

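View pics/side.png

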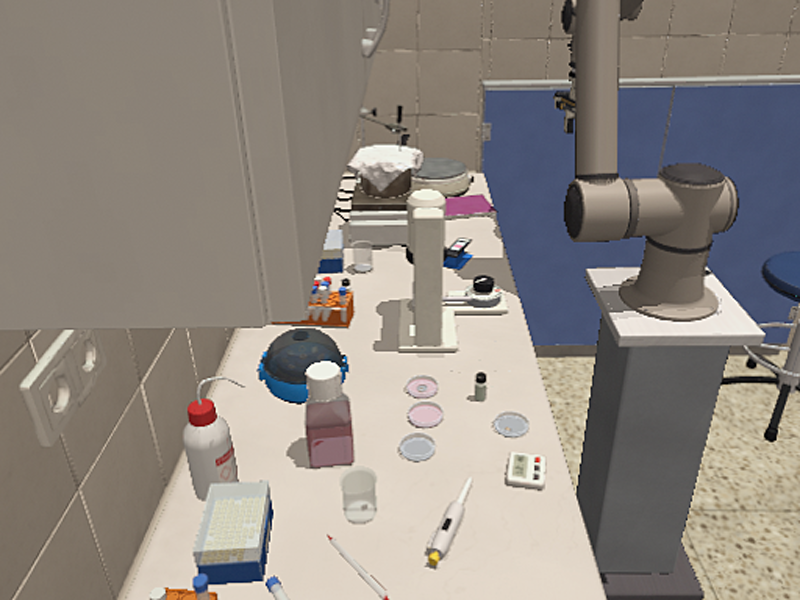

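The top view shows the wheel at (437,375), the pointer towards the robot, the bed under the head at about (430,318), and the carrier on the blue rest at about (570,392). The vial and dishes stand to the left. The side view agrees.

```bash
cat > h.py <<'E'
from cell import monitor, viewer, robot
import cv2, numpy as np
from scipy.spatial.transform import Rotation as Ro
def ray(p,uv):
    K=p['camera_matrix']; d=(np.array(uv,float)-[K[0,2],K[1,2]])/[K[0,0],K[1,1]]
    s=d.copy()
    for _ in range(20): s=d/(1+p['k1']*(s@s))
    R=np.array(p['R']); return -R.T@p['t'], R.T@np.r_[s,1]
def onz(p,uv,z):
    c,d=ray(p,uv); return c+d*(z-c[2])/d[2]
def proj(p,X):
    c=np.array(p['R'])@X+p['t']; s=c[:2]/c[2]; s=s*(1+p['k1']*(s@s)); K=p['camera_matrix']
    return s*[K[0,0],K[1,1]]+[K[0,2],K[1,2]]
def pose():
    o=monitor.observe(); return np.array(o['tool_pos']),Ro.from_euler('xyz',o['tool_rot'])
def delta(P,R=None,yaw=None):
    p,r=pose(); return np.round(r.inv().apply(np.array(P)-p),4), (None if R is None else np.round((r.inv()*R).as_rotvec(degrees=True),2))
def snap(n,name,crop=None,s=1.5):
    p=viewer.camera_params(n); a=viewer.read_camera(n); np.savez(name+'.npz',a=a,**p)
    if crop: a=a[crop[1]:crop[3],crop[0]:crop[2]]
    cv2.imwrite('pics/'+name+'.png',cv2.resize(a[:,:,::-1],None,fx=s,fy=s,interpolation=cv2.INTER_CUBIC)); return p,a
E
python3 - <<'E'
from h import *
p=viewer.camera_params("top"); q=viewer.camera_params("side")
f=1.5625
for n,uv,z in[('wheel',(437,373),.07),('carrier',(568,390),.033),('bedfront?',(463,330),.06),('bed',(400,325),.06),('vial',(283,338),.0)]:
  print(n,onz(p,np.array(uv)/f,z))
for n,uv,z in[('wheel',(484,284),.07),('carrier',(457,250),.033),('vial',(480,400),.0)]: print(n,onz(q,np.array(uv)/f,z))
w=viewer.camera_params("wrist"); P,R=pose()
c=-w['R'].T@w['t']; print(w['camera_matrix'],R.inv().apply(c-P),R.inv().as_matrix()@w['R'].T)
E
```

```text
wheel [0.41879284 0.02820707 0.07      ]
carrier [ 0.46346763 -0.22810898  0.033     ]
bedfront? [ 0.53724167 -0.00340219  0.06      ]
bed [0.51868703 0.12524466 0.06      ]
vial [0.46661257 0.37170939 0.        ]
wheel [0.42543643 0.06386283 0.07      ]
carrier [ 0.46807826 -0.19118488  0.033     ]
vial [0.45968344 0.38093794 0.        ]
[[305.49520601   0.         252.63658947]
 [  0.         305.49520601 187.28131507]
 [  0.           0.           1.        ]] [ 0.07563628 -0.00078887 -0.15733465] [[ 4.53311757e-04 -9.59741422e-01 -2.80884669e-01]
 [ 9.99999746e-01  2.80609317e-04  6.55070485e-04]
 [-5.49879424e-04 -2.80884895e-01  9.59741305e-01]]
```

Request:
move_arm:
  deltas:
    - {"x": 0.05, "y": -0.03, "z": -0.04, "wz": -10}
    - {"x": 0.1, "y": -0.06, "z": -0.08, "wz": -20}
    - {"x": 0.16, "y": -0.09, "z": -0.08, "wz": -30}
    - {"x": 0.22, "y": -0.12, "z": -0.08, "wz": -40}
    - {"x": 0.28, "y": -0.16, "z": -0.08, "wz": -50}
    - {"x": 0.34, "y": -0.2, "z": -0.08, "wz": -60}
    - {"x": 0.39, "y": -0.225, "z": -0.08, "wz": -70}
    - {"x": 0.415, "y": -0.24, "z": -0.08, "wz": -76}

```text
schema error: expected keys x, y, z, wx, wy, wz, hand
```

Request:
move_arm:
  deltas:
    - {"x": 0}
    - {"x": 0}

```text
schema error: expected keys x, y, z, wx, wy, wz, hand
```

```bash
python3 - <<'E'
from h import *
o=monitor.observe();print(o['time'],o['tool_pos'],o['tool_rot'],o['qpos'])
snap('wrist','w1')
snap('top','t1',(220,160,420,290),4)
E
```

```text
0.1 [ 0.12316924 -0.51000524  0.22613854] [-3.14032221e+00 -2.13922061e-04  2.36791698e-01] [-1.47998008e+00  3.42633973e-01  1.52488082e+00  2.80670216e-05
  1.27536591e+00 -1.45983778e-01]
```

View pics/w1.png

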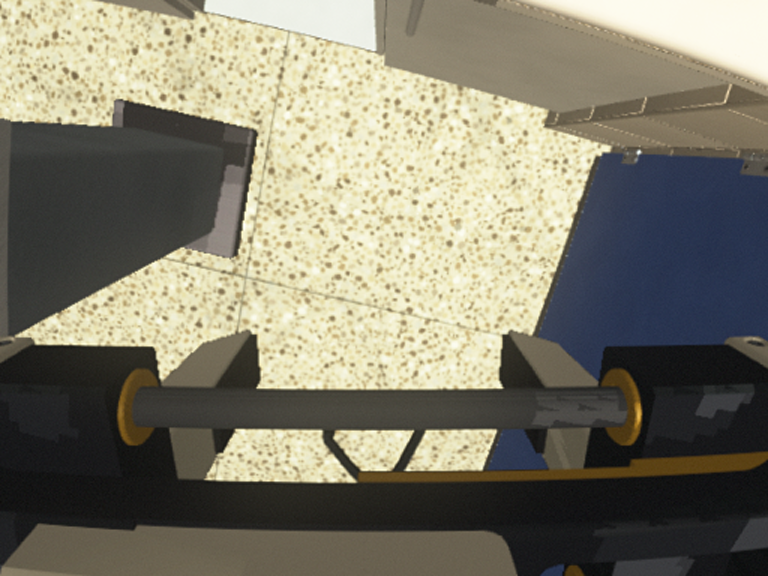

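View pics/t1.png

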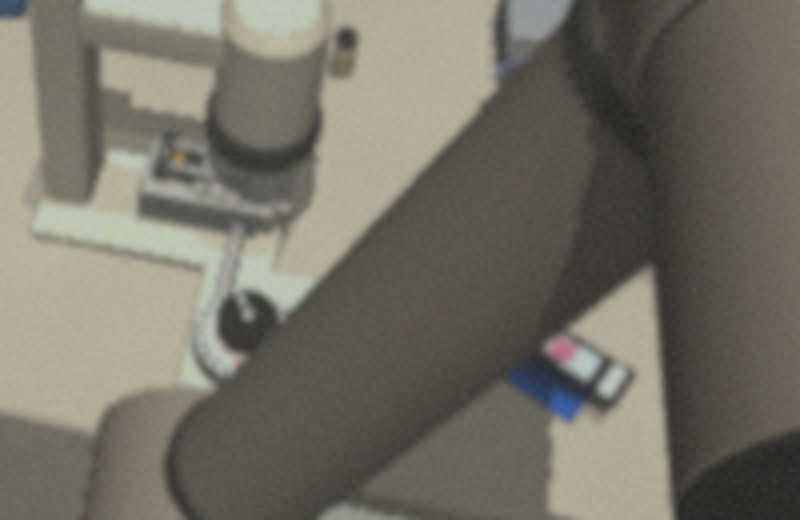

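The wrist camera sees ahead along tool +x, and rows below about 330 of 576 are gripper. In the top crop the carrier lies on the blue rest at about (585,370), the wheel is at (247,320), and the bed is below the head. Next I move over, with all keys filled in.

Request:
move_arm:
  deltas:
    - {"x": 0.05, "y": -0.02, "z": -0.04, "wx": 0, "wy": 0, "wz": -10, "hand": 1}
    - {"x": 0.1, "y": -0.04, "z": -0.08, "wx": 0, "wy": 0, "wz": -20, "hand": 1}
    - {"x": 0.15, "y": -0.06, "z": -0.08, "wx": 0, "wy": 0, "wz": -30, "hand": 1}
    - {"x": 0.2, "y": -0.08, "z": -0.08, "wx": 0, "wy": 0, "wz": -40, "hand": 1}
    - {"x": 0.25, "y": -0.1, "z": -0.08, "wx": 0, "wy": 0, "wz": -50, "hand": 1}
    - {"x": 0.3, "y": -0.12, "z": -0.08, "wx": 0, "wy": 0, "wz": -60, "hand": 1}
    - {"x": 0.35, "y": -0.14, "z": -0.08, "wx": 0, "wy": 0, "wz": -70, "hand": 1}
    - {"x": 0.393, "y": -0.152, "z": -0.08, "wx": 0, "wy": 0, "wz": -76, "hand": 1}

```text
time: 1.2
tool_pos: [0.471, -0.2688, 0.3067]
tool_rot: [-3.142, 0.0, 1.569]
contact_force: [0.0, -0.0, 0.4]
opening: 0.0917
```

Request:
move_arm:
  deltas:
    - {"x": 0, "y": 0, "z": 0, "wx": 0, "wy": 0, "wz": 0, "hand": 1}
    - {"x": 0, "y": 0, "z": 0, "wx": 0, "wy": 0, "wz": 0, "hand": 1}

```text
time: 1.45
tool_pos: [0.4691, -0.2705, 0.3064]
tool_rot: [-3.141, -0.0, 1.563]
contact_force: [-0.5, -0.5, -0.4]
opening: 0.0916
```

```bash
python3 - <<'E'
from h import *
o=monitor.observe();print(o['time'],o['tool_pos'],o['tool_rot'],o['qpos'],o['contact_force'])
snap('wrist','w2')
E
```

```text
1.45 [ 0.46908451 -0.27051078  0.30638647] [-3.14056214e+00 -8.09507633e-05  1.56265317e+00] [-6.64322888e-01  3.25728066e-01  1.32861614e+00 -5.66508469e-04
  1.48811436e+00 -6.56132743e-01] [-0.46525435 -0.48207808 -0.3653212 ]
```

View pics/w2.png

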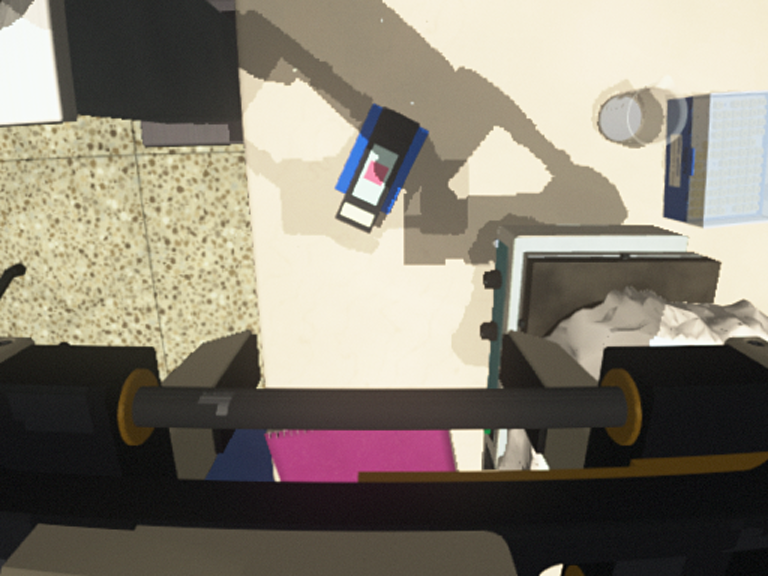

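The carrier is at around (380,168), with its rear stripe at (356,213) and its front up and right. The hot plate to the right begins at about col 500, and the beaker is at (625,118). I measure the carrier from its dark frame.

```bash
python3 - <<'E'
from h import *
z=np.load('w2.npz'); a=z['a'].astype(int); p=dict(z)
x0,y0,x1,y1=215,62,295,162
s=a[y0:y1,x0:x1]; print(a[80,268],a[75,262],a[100,300],a[147,232])
m=(s.max(2)<75).astype(np.uint8)
n,l,st,c=cv2.connectedComponentsWithStats(m); print(st[1:],c[1:])
k=1+np.argmax(st[1:,4]); pts=np.argwhere(l==k)[:,::-1]+[x0,y0]
W=np.array([onz(p,u,.036)[:2] for u in pts]).astype(np.float32)
r=cv2.minAreaRect(W); print(r, cv2.boxPoints(r))
cv2.imwrite('pics/m.png',cv2.resize(np.hstack([s[:,:,::-1].astype(np.uint8),cv2.merge([(l==k).astype(np.uint8)*255]*3)]),None,fx=5,fy=5,interpolation=0))
for n,u in[('hotplate corner',(498,235)),('knob',(485,280)),('tableedge',(240,150)),('beaker',(620,118))]: print(n,onz(p,np.array(u)/1.5,0.05),onz(p,np.array(u)/1.5,0.))
E
```

```text
[47 44 42] [50 46 43] [155 142 122] [83 78 71]
[[ 30  10  34  55 769]
 [ 41  65   2   3   4]
 [ 39  69   1   1   1]
 [ 41  71   1   1   1]
 [ 37  75   1   1   1]] [[47.07412224 29.06371912]
 [41.25       65.75      ]
 [39.         69.        ]
 [41.         71.        ]
 [37.         75.        ]]
((0.4757136404514313, -0.19463174045085907), (0.06417544186115265, 0.03624795377254486), 64.18867492675781) [[ 0.44542658 -0.21562682]
 [ 0.47805816 -0.2314095 ]
 [ 0.5060007  -0.17363666]
 [ 0.47336912 -0.15785398]]
hotplate corner [ 0.57816179 -0.27220864  0.05      ] [ 0.59131848 -0.28168505  0.        ]
knob [ 0.5685104  -0.31524961  0.05      ] [ 0.58050076 -0.32992729  0.        ]
tableedge [ 0.3470298  -0.19441552  0.05      ] [ 0.33225533 -0.19449101  0.        ]
beaker [ 0.68142263 -0.16770844  0.05      ] [ 0.70705787 -0.16455651  0.        ]
```

View pics/m.png

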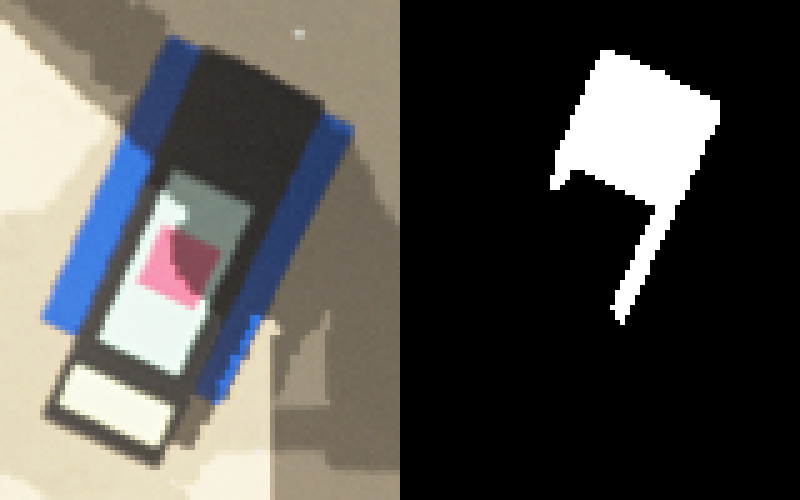

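Request:
move_arm:
  deltas:
    - {"x": 0.02, "y": 0, "z": 0.01, "wx": 0, "wy": 10, "wz": 0, "hand": 1}
    - {"x": 0.04, "y": 0, "z": 0.02, "wx": 0, "wy": 20, "wz": 0, "hand": 1}
    - {"x": 0.06, "y": 0, "z": 0.03, "wx": 0, "wy": 30, "wz": 0, "hand": 1}
    - {"x": 0.07, "y": 0, "z": 0.05, "wx": 0, "wy": 40, "wz": 0, "hand": 1}
    - {"x": 0.07, "y": 0, "z": 0.05, "wx": 0, "wy": 45, "wz": 0, "hand": 1}
    - {"x": 0.07, "y": 0, "z": 0.05, "wx": 0, "wy": 45, "wz": 0, "hand": 1}
    - {"x": 0.07, "y": 0, "z": 0.05, "wx": 0, "wy": 45, "wz": 0, "hand": 1}

```text
time: 2.38
tool_pos: [0.4699, -0.201, 0.2574]
tool_rot: [3.14, -0.783, 1.563]
contact_force: [0.1, -1.1, -0.4]
opening: 0.0915
```

```bash
python3 - <<'E'
from h import *
o=monitor.observe();print(o['time'],o['tool_pos'],o['tool_rot'],o['qpos'],o['contact_force'])
snap('wrist','w3',(0,0,512,260),1.56)
z=dict(np.load('w2.npz'))
C=np.array([onz(z,np.array(u)/5+[215,62],.036)[:2] for u in[(42,415),(158,465),(203,48),(325,102)]])
print(C); rear=C[:2].mean(0);fr=C[2:].mean(0);d=fr-rear;print(rear,fr,np.linalg.norm(d),np.degrees(np.arctan2(d[1],d[0])),(rear+fr)/2)
E
```

```text
2.375 [ 0.46991913 -0.20099559  0.25736188] [ 3.14027637 -0.7825126   1.56305634] [-0.85897824  0.58787022  1.29612513  0.50731921  1.85997411 -0.85721598] [ 0.08558014 -1.07415953 -0.4427236 ]
[[ 0.42769454 -0.25725421]
 [ 0.46012144 -0.27177165]
 [ 0.47346896 -0.1595201 ]
 [ 0.50604195 -0.17352157]]
[ 0.44390799 -0.26451293] [ 0.48975545 -0.16652083] 0.10818706162402192 64.92656415963658 [ 0.46683172 -0.21551688]
```

View pics/w3.png

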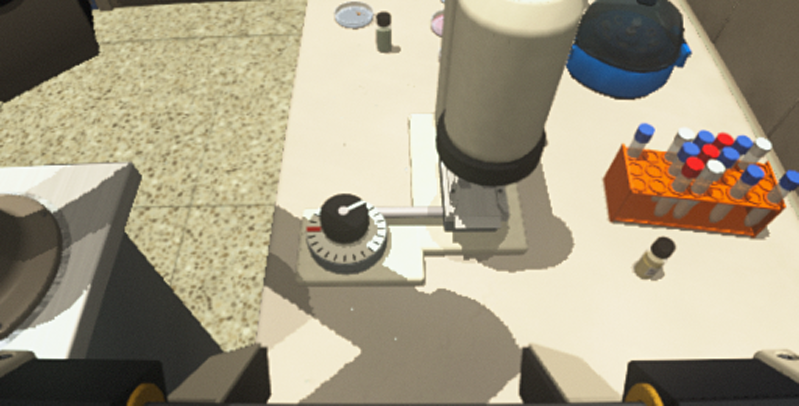

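The head is at about (495,100). The bed's front end shows below it at about (470,225). The wheel is at (343,215), its pointer towards the upper right (start angle well before the red mark at (315,228)). I zoom on the bed front.

```bash
python3 - <<'E'
from h import *
z=dict(np.load('w3.npz')); a=z['a']
s=np.hstack([a[95:165,270:345],a[110:180,187:267]])
cv2.imwrite('pics/z.png',cv2.resize(s[:,:,::-1],None,fx=5,fy=5,interpolation=cv2.INTER_CUBIC))
# wheel dark blob
m=(a[118:180,195:252].max(2)<70).astype(np.uint8)
n,l,st,c=cv2.connectedComponentsWithStats(m);k=1+np.argmax(st[1:,4]);print(st[k],c[k]+[195,118])
E
```

```text
[ 10   7  31  31 656] [220.10213415 141.04115854]
```

View pics/z.png

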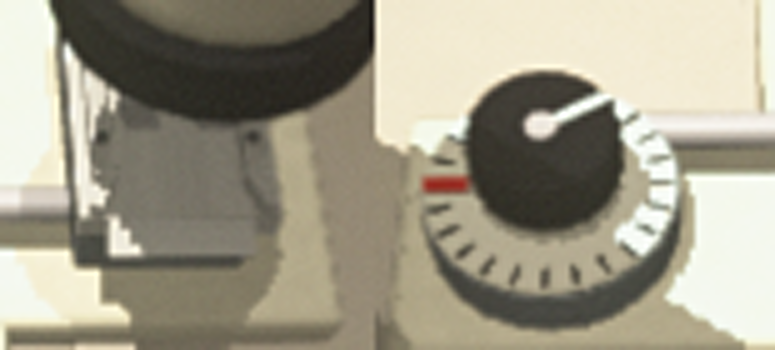

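```bash
python3 - <<'E'
from h import *
z=dict(np.load('w3.npz')); T=viewer.camera_params('top');S=viewer.camera_params('side')
def tri(*cs):
    A=np.zeros((3,3));b=np.zeros(3)
    for p,u in cs:
        c,d=ray(p,u);d/=np.linalg.norm(d);M=np.eye(3)-np.outer(d,d);A+=M;b+=M@c
    X=np.linalg.solve(A,b);return X,[np.round(proj(p,X)-u,1) for p,u in cs]
w=(z,np.array([220,135.])); t=(T,np.array([282,239.5])); s=(S,np.array([309.8,178.5]))
print(tri(w,t),tri(w,s),tri(w,t,s))
f=lambda u,h:np.round(onz(z,np.array(u)/5+[270,95],h)[:2],4)
for n,u,h in[('LrailTopFar',(58,40),.066),('LrailTopNear',(72,235),.066),('botL',(78,262),.048),('botR',(243,262),.048),('topR',(252,218),.06),('RrailNear',(285,215),.066),('RrailFar',(270,150),.066),('RinnerMouth',(275,225),.066),('RinnerThroat',(250,155),.066),('Linner',(110,220),.066),('LinnerThroat',(100,140),.066)]: print(n,f(u,h))
g=lambda u,h:np.round(onz(z,(np.array(u)-[375,0])/5+[187,110],h)[:2],4)
for h in (.06,.07,.08): print(h,'hub',g((540,125),h),'ptr end',g((612,98),h),'red',g((425,185),h-.028),g((467,184),h-.028),'shaft',g((765,128),h-.02),g((665,130),h-.02))
print(ray(z,(300,140))[0])
E
```

```text
(array([0.42252576, 0.02233001, 0.06466726]), [array([-0.8,  0.9]), array([-0.3, -0.5])]) (array([0.42236591, 0.02581922, 0.06256752]), [array([-0.6, -0.1]), array([-0.3,  0. ])]) (array([0.42230402, 0.02335651, 0.0626062 ]), [array([-0.8,  1.2]), array([-0.7, -0.2]), array([-0.3, -0.3])])
LrailTopFar [0.5177 0.0858]
LrailTopNear [0.5175 0.0096]
botL [0.5212 0.013 ]
botR [0.5711 0.0129]
topR [0.5724 0.0202]
RrailNear [0.5806 0.0167]
RrailFar [0.5792 0.0412]
RinnerMouth [0.5772 0.0131]
RinnerThroat [0.5729 0.0393]
Linner [0.5289 0.015 ]
LinnerThroat [0.5281 0.0451]
0.06 hub [0.423  0.0277] ptr end [0.4443 0.0378] red [0.3843 0.0264] [0.3975 0.0267] shaft [0.4913 0.0417] [0.4598 0.0411]
0.07 hub [0.4243 0.0198] ptr end [0.4449 0.0296] red [0.3865 0.0191] [0.3993 0.0194] shaft [0.4907 0.0339] [0.4601 0.0333]
0.08 hub [0.4255 0.0119] ptr end [0.4456 0.0214] red [0.3886 0.0119] [0.4012 0.0121] shaft [0.4901 0.026 ] [0.4603 0.0255]
[ 0.46867715 -0.25776521  0.42239709]
```

```bash
python3 - <<'E'
from h import *
y=np.radians(64.9); R=Ro.from_euler('xyz',[np.pi,-np.pi/4,y]); tz=R.apply([0,0,1])
g=np.array([.4488,-.2544,.033]); t=g+.019*tz
print(t,tz); print(delta(t-.09*tz,R)); print(delta(t,R))
E
```

```text
[ 0.45449913 -0.24223366  0.01956497] [ 0.29995429  0.64033384 -0.70710678]
(array([-0.1936, -0.042 ,  0.0535]), array([-17.34,   0.16,  17.51]))
(array([-0.1974, -0.0156,  0.1395]), array([-17.34,   0.16,  17.51]))
```

Request:
move_arm:
  deltas:
    - {"x": -0.05, "y": -0.011, "z": 0.0135, "wx": -4.3, "wy": 0, "wz": 4.4, "hand": 1}
    - {"x": -0.1, "y": -0.021, "z": 0.027, "wx": -8.7, "wy": 0.1, "wz": 8.8, "hand": 1}
    - {"x": -0.15, "y": -0.032, "z": 0.04, "wx": -13, "wy": 0.1, "wz": 13.1, "hand": 1}
    - {"x": -0.1936, "y": -0.042, "z": 0.0535, "wx": -17.3, "wy": 0.2, "wz": 17.5, "hand": 1}
    - {"x": -0.1936, "y": -0.042, "z": 0.0535, "wx": -17.3, "wy": 0.2, "wz": 17.5, "hand": 1}
    - {"x": -0.1936, "y": -0.042, "z": 0.0535, "wx": -17.3, "wy": 0.2, "wz": 17.5, "hand": 1}

```text
time: 3.18
tool_pos: [0.4282, -0.2992, 0.0837]
tool_rot: [-3.141, -0.787, 1.135]
contact_force: [0.2, 0.1, 0.6]
opening: 0.0919
```

```bash
python3 - <<'E'
from h import *
y=np.radians(64.9); R=Ro.from_euler('xyz',[np.pi,-np.pi/4,y]); tz=R.apply([0,0,1])
g=np.array([.4488,-.2544,.033]); t=g+.019*tz
print(pose()[0],delta(t,R),monitor.observe()['qpos'])
# check carrier in the fresh wrist view numerically: project expected corners, save
p,a=snap('wrist','w4',None,1.5)
for d in((-12,18),(-12,-18),(98,18),(98,-18)):
  P=g+np.array([np.cos(y)*d[0]-np.sin(y)*d[1],np.sin(y)*d[0]+np.cos(y)*d[1],3])/1000; print(proj(p,P)*1.5)
E
```

```text
[ 0.42817631 -0.29923979  0.08366696] (array([-0.0011, -0.0001,  0.0897]), array([-0.15, -0.08,  0.09])) [-1.11284277  0.74866105  1.54294101  0.58978887  1.43818254 -0.9386602 ]
[344.28822682 317.59631767]
[415.3094524  317.82740935]
[351.46633272 156.45520698]
[409.00803902 156.6228485 ]
```

View pics/w4.png

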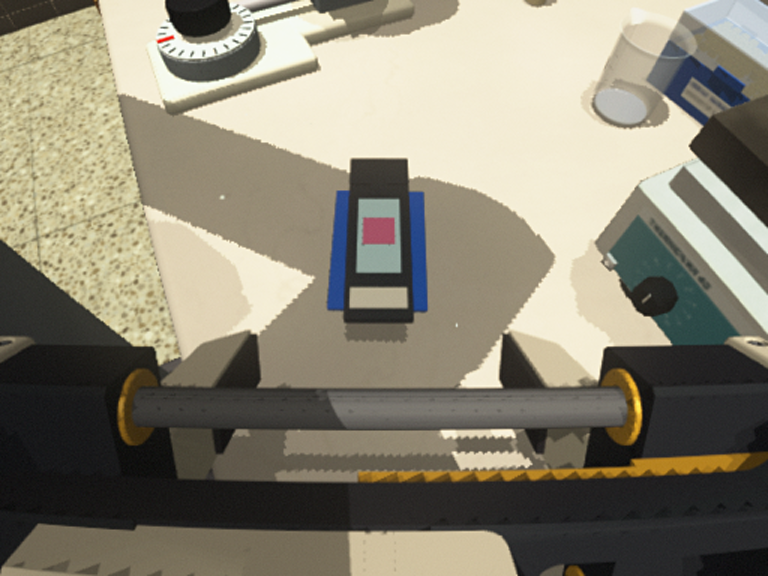

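The carrier appears at cols 343–413, rows 158–321, against predicted 344–415 and 156–318, so it lies about 1.5 mm further back. I correct for that and grasp.

Request:
move_arm:
  deltas:
    - {"x": -0.002, "y": -0.0005, "z": 0.03, "wx": 0, "wy": 0, "wz": 0, "hand": 1}
    - {"x": -0.002, "y": -0.0005, "z": 0.06, "wx": 0, "wy": 0, "wz": 0, "hand": 1}
    - {"x": -0.002, "y": -0.0005, "z": 0.0885, "wx": 0, "wy": 0, "wz": 0, "hand": 1}
    - {"x": -0.002, "y": -0.0005, "z": 0.0885, "wx": 0, "wy": 0, "wz": 0, "hand": 0.6}
    - {"x": -0.002, "y": -0.0005, "z": 0.0885, "wx": 0, "wy": 0, "wz": 0, "hand": 0.3}
    - {"x": -0.002, "y": -0.0005, "z": 0.0885, "wx": 0, "wy": 0, "wz": 0, "hand": 0.3}
    - {"x": -0.002, "y": -0.0005, "z": 0.0885, "wx": 0, "wy": 0, "wz": 0, "hand": 0.3}
    - {"x": -0.002, "y": -0.0005, "z": 0.0885, "wx": 0, "wy": 0, "wz": 0, "hand": 0.3}
  grip_force: 40

```text
time: 4.22
tool_pos: [0.4526, -0.2438, 0.0184]
tool_rot: [-3.138, -0.788, 1.131]
contact_force: [-0.2, -0.4, 0.3]
opening: 0.0463
```

Request:
move_arm:
  deltas:
    - {"x": 0, "y": 0, "z": 0, "wx": 0, "wy": 0, "wz": 0, "hand": 0.3}
    - {"x": 0, "y": 0, "z": 0, "wx": 0, "wy": 0, "wz": 0, "hand": 0.3}
    - {"x": 0, "y": 0, "z": 0, "wx": 0, "wy": 0, "wz": 0, "hand": 0.3}

```text
time: 4.6
tool_pos: [0.4527, -0.2434, 0.0182]
tool_rot: [-3.137, -0.788, 1.131]
contact_force: [-1.3, -0.9, 0.4]
opening: 0.0353
```

```bash
python3 - <<'E'
from h import *
p,r=pose(); print(np.round(r.inv().apply([0,0,.08]),4))
R=Ro.from_euler('xyz',[np.pi,-np.pi/4,np.pi/2])
print(delta([.5505,-.095,.06],R), np.round(r.inv().apply(np.array([.5505,-.095,.0982])-p),4))
E
```

```text
[ 0.0567 -0.0002 -0.0564]
(array([0.1537, 0.0257, 0.0951]), array([ 17.61,  -0.19, -17.8 ])) [0.1808 0.0256 0.0682]
```

Request:
move_arm:
  deltas:
    - {"x": 0.028, "y": 0, "z": -0.028, "wx": 0, "wy": 0, "wz": 0, "hand": 0.2}
    - {"x": 0.057, "y": 0, "z": -0.056, "wx": 0, "wy": 0, "wz": 0, "hand": 0.2}
    - {"x": 0.088, "y": 0.0064, "z": -0.025, "wx": 4.4, "wy": 0, "wz": -4.4, "hand": 0.2}
    - {"x": 0.119, "y": 0.0128, "z": 0.006, "wx": 8.8, "wy": -0.1, "wz": -8.9, "hand": 0.2}
    - {"x": 0.15, "y": 0.019, "z": 0.037, "wx": 13.2, "wy": -0.2, "wz": -13.3, "hand": 0.2}
    - {"x": 0.181, "y": 0.0256, "z": 0.068, "wx": 17.6, "wy": -0.2, "wz": -17.8, "hand": 0.2}
    - {"x": 0.1537, "y": 0.0257, "z": 0.0951, "wx": 17.6, "wy": -0.2, "wz": -17.8, "hand": 0.2}
    - {"x": 0.1537, "y": 0.0257, "z": 0.0951, "wx": 17.6, "wy": -0.2, "wz": -17.8, "hand": 0.2}

```text
time: 5.6
tool_pos: [0.5492, -0.0934, 0.058]
tool_rot: [-3.135, -0.788, 1.567]
contact_force: [0.5, 0.3, -0.9]
opening: 0.0353
```

Request:
move_arm:
  deltas:
    - {"x": 0, "y": 0, "z": 0, "wx": 0, "wy": 0, "wz": 0, "hand": 0.2}
    - {"x": 0, "y": 0, "z": 0, "wx": 0, "wy": 0, "wz": 0, "hand": 0.2}

```text
time: 5.85
tool_pos: [0.5508, -0.096, 0.0613]
tool_rot: [3.139, -0.784, 1.571]
contact_force: [1.0, 0.8, -0.4]
opening: 0.035
```

```bash
python3 - <<'E'
from h import *
o=monitor.observe();print(o['time'],o['tool_pos'],o['tool_rot'],o['qpos'],o['contact_force'],o['opening'])
snap('wrist','w5',(165,40,365,190),4)
E
```

```text
5.85 [ 0.55077197 -0.09595733  0.06125874] [ 3.13934477 -0.78444453  1.57081144] [-0.648074    0.82469334  1.4461013   0.60586197  1.43924858 -0.90868796] [ 0.99598414  0.79808948 -0.43136304] 0.03498640468418863
```

View pics/w5.png

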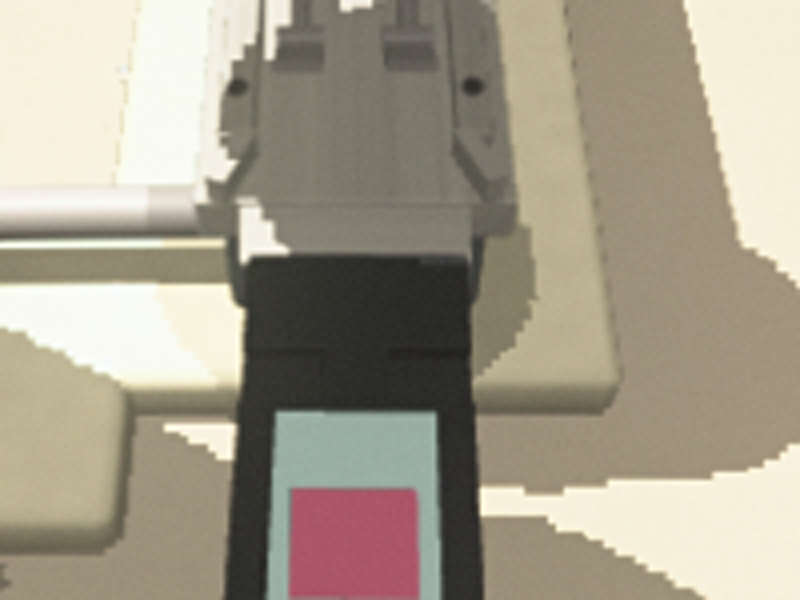

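```bash
python3 - <<'E'
from h import *
z=dict(np.load('w5.npz'))
f=lambda u,h:np.round(onz(z,np.array(u)/4+[165,40],h)[:2],4)
for n,u,h in[('thrL',(258,138),.066),('thrR',(453,138),.066),('farL',(264,30),.066),('farR',(450,30),.066),('bedfrontL',(240,205),.06),('bedfrontR',(485,205),.06),('clipL',(275,68),.069),('clipLr',(325,68),.069),('clipRl',(387,68),.069),('clipR',(435,68),.069),('holeL',(238,87),.066),('holeR',(472,87),.066)]: print(n,f(u,h))
zc=.0613-.0182+.036
print(zc,[f(u,zc) for u in((248,258),(472,258),(228,600),(482,600))])
print(-z['R'].T@z['t'])
E
```

```text
thrL [0.5329 0.0314]
thrR [0.5699 0.0315]
farL [0.5329 0.0637]
farR [0.5707 0.0638]
bedfrontL [0.5296 0.0199]
bedfrontR [0.5758 0.02  ]
clipL [0.5358 0.0479]
clipLr [0.5455 0.0479]
clipRl [0.5575 0.0479]
clipR [0.5669 0.048 ]
holeL [0.5284 0.0461]
holeR [0.5743 0.0462]
0.0791 [array([ 0.5337, -0.0119]), array([ 0.57  , -0.0119]), array([ 0.5336, -0.0747]), array([ 0.5682, -0.0747])]
[ 0.54982334 -0.1530564   0.22618174]
```

The clips' fronts are at (300,68) and (410,68), the rail throat at cols 258 and 453, and the bed front at row 205. The carrier's front edge at row 258 is centred within 0.5 mm of the bed's midline (x≈0.5515). I lower and enter the mouth.

Request:
move_arm:
  deltas:
    - {"x": -0.004, "y": 0, "z": 0.004, "wx": 0, "wy": 0, "wz": 0, "hand": 0.2}
    - {"x": -0.0074, "y": 0, "z": 0.0074, "wx": 0, "wy": 0, "wz": 0, "hand": 0.2}
    - {"x": -0.0074, "y": 0, "z": 0.0074, "wx": 0, "wy": 0, "wz": 0, "hand": 0.2}
    - {"x": 0.003, "y": 0, "z": 0.018, "wx": 0, "wy": 0, "wz": 0, "hand": 0.2}
    - {"x": 0.013, "y": 0, "z": 0.028, "wx": 0, "wy": 0, "wz": 0, "hand": 0.2}
    - {"x": 0.013, "y": 0, "z": 0.028, "wx": 0, "wy": 0, "wz": 0, "hand": 0.2}

```text
time: 6.65
tool_pos: [0.5502, -0.0642, 0.0496]
tool_rot: [-3.141, -0.786, 1.572]
contact_force: [0.7, -0.1, -0.7]
opening: 0.0352
```

```bash
python3 - <<'E'
from h import *
o=monitor.observe();print(o['time'],o['tool_pos'],o['tool_rot'],o['contact_force'],o['opening'])
E
```

```text
6.65 [ 0.55016247 -0.06415934  0.0496324 ] [-3.14085467 -0.78584933  1.57217097] [ 0.70652227 -0.05410234 -0.73501217] 0.035196800125251865
```

Request:
move_arm:
  deltas:
    - {"x": 0.004, "y": 0.0008, "z": 0.004, "wx": 0, "wy": 0, "wz": 0, "hand": 0.2}
    - {"x": 0.008, "y": 0.0008, "z": 0.008, "wx": 0, "wy": 0, "wz": 0, "hand": 0.2}
    - {"x": 0.012, "y": 0.0008, "z": 0.012, "wx": 0, "wy": 0, "wz": 0, "hand": 0.2}
    - {"x": 0.016, "y": 0.0008, "z": 0.016, "wx": 0, "wy": 0, "wz": 0, "hand": 0.2}
    - {"x": 0.016, "y": 0.0008, "z": 0.016, "wx": 0, "wy": 0, "wz": 0, "hand": 0.2}

```text
time: 7.28
tool_pos: [0.5512, -0.0429, 0.0494]
tool_rot: [-3.141, -0.786, 1.571]
contact_force: [0.8, 0.3, -0.5]
opening: 0.0349
```

Request:
move_arm:
  deltas:
    - {"x": -0.0004, "y": 0, "z": 0.0004, "wx": 0, "wy": 0, "wz": 0, "hand": 0.2}
    - {"x": -0.0008, "y": 0, "z": 0.0008, "wx": 0, "wy": 0, "wz": 0, "hand": 0.2}
    - {"x": -0.0008, "y": 0, "z": 0.0008, "wx": 0, "wy": 0, "wz": 0, "hand": 0.2}

```text
time: 7.65
tool_pos: [0.5513, -0.0435, 0.0483]
tool_rot: [3.142, -0.785, 1.57]
contact_force: [0.7, 0.2, -0.6]
opening: 0.0358
```

Request:
move_arm:
  deltas:
    - {"x": -0.0004, "y": 0, "z": 0.0004, "wx": 0, "wy": 0, "wz": 0, "hand": 0.2}
    - {"x": -0.0004, "y": 0, "z": 0.0004, "wx": 0, "wy": 0, "wz": 0, "hand": 0.2}

```text
time: 7.9
tool_pos: [0.5513, -0.0434, 0.0478]
tool_rot: [3.141, -0.785, 1.571]
contact_force: [-0.3, -0.1, 1.0]
opening: 0.0351
```

Request:
move_arm:
  deltas:
    - {"x": 0.003, "y": 0, "z": 0.003, "wx": 0, "wy": 0, "wz": 0, "hand": 0.2}
    - {"x": 0.006, "y": 0, "z": 0.006, "wx": 0, "wy": 0, "wz": 0, "hand": 0.2}
    - {"x": 0.009, "y": 0, "z": 0.009, "wx": 0, "wy": 0, "wz": 0, "hand": 0.2}
    - {"x": 0.0113, "y": 0, "z": 0.0113, "wx": 0, "wy": 0, "wz": 0, "hand": 0.2}
    - {"x": 0.0113, "y": 0, "z": 0.0113, "wx": 0, "wy": 0, "wz": 0, "hand": 0.2}

```text
time: 8.52
tool_pos: [0.5517, -0.0276, 0.048]
tool_rot: [3.14, -0.784, 1.571]
contact_force: [2.3, -3.7, 3.2]
opening: 0.0354
```

Request:
move_arm:
  deltas:
    - {"x": 0.0014, "y": 0, "z": 0.0014, "wx": 0, "wy": 0, "wz": 0, "hand": 0.2}
    - {"x": 0.0028, "y": 0, "z": 0.0028, "wx": 0, "wy": 0, "wz": 0, "hand": 0.2}
    - {"x": 0.0028, "y": 0, "z": 0.0028, "wx": 0, "wy": 0, "wz": 0, "hand": 0.2}

```text
time: 8.9
tool_pos: [0.5518, -0.0244, 0.048]
tool_rot: [3.139, -0.784, 1.571]
contact_force: [0.0, -7.7, 3.7]
opening: 0.0354
```

Request:
move_arm:
  deltas:
    - {"x": 0.0011, "y": 0, "z": 0.0011, "wx": 0, "wy": 0, "wz": 0, "hand": 0.2}
    - {"x": 0.0021, "y": 0, "z": 0.0021, "wx": 0, "wy": 0, "wz": 0, "hand": 0.2}
    - {"x": 0.0021, "y": 0, "z": 0.0021, "wx": 0, "wy": 0, "wz": 0, "hand": 0.2}

```text
time: 9.28
tool_pos: [0.5515, -0.0204, 0.0479]
tool_rot: [3.141, -0.785, 1.571]
contact_force: [1.5, -3.7, 4.6]
opening: 0.0353
```

Request:
move_arm:
  deltas:
    - {"x": 0.0011, "y": 0, "z": 0.0011, "wx": 0, "wy": 0, "wz": 0, "hand": 0.2}
    - {"x": 0.0021, "y": 0, "z": 0.0021, "wx": 0, "wy": 0, "wz": 0, "hand": 0.2}
    - {"x": 0.0021, "y": 0, "z": 0.0021, "wx": 0, "wy": 0, "wz": 0, "hand": 0.2}

```text
time: 9.65
tool_pos: [0.5513, -0.0171, 0.0478]
tool_rot: [3.141, -0.786, 1.571]
contact_force: [-0.2, -3.0, 4.9]
opening: 0.0351
```

Request:
move_arm:
  deltas:
    - {"x": 0.0014, "y": 0, "z": 0.0014, "wx": 0, "wy": 0, "wz": 0, "hand": 0.2}
    - {"x": 0.0028, "y": 0, "z": 0.0028, "wx": 0, "wy": 0, "wz": 0, "hand": 0.2}
    - {"x": 0.0042, "y": 0, "z": 0.0042, "wx": 0, "wy": 0, "wz": 0, "hand": 0.2}
    - {"x": 0.0042, "y": 0, "z": 0.0042, "wx": 0, "wy": 0, "wz": 0, "hand": 0.2}

```text
time: 10.15
tool_pos: [0.5513, -0.0112, 0.0479]
tool_rot: [3.142, -0.786, 1.571]
contact_force: [0.0, -2.6, 5.2]
opening: 0.0356
```

Request:
move_arm:
  deltas:
    - {"x": 0.0011, "y": 0, "z": 0.0011, "wx": 0, "wy": 0, "wz": 0, "hand": 0.2}
    - {"x": 0.0021, "y": 0, "z": 0.0021, "wx": 0, "wy": 0, "wz": 0, "hand": 0.2}
    - {"x": 0.0021, "y": 0, "z": 0.0021, "wx": 0, "wy": 0, "wz": 0, "hand": 0.2}

```text
time: 10.52
tool_pos: [0.5513, -0.0083, 0.0479]
tool_rot: [3.142, -0.786, 1.571]
contact_force: [-0.0, -3.1, 6.1]
opening: 0.0353
```

Request:
move_arm:
  deltas:
    - {"x": 0.0012, "y": 0, "z": 0.0008, "wx": 0, "wy": 0, "wz": 0, "hand": 0.2}
    - {"x": 0.0023, "y": 0, "z": 0.0019, "wx": 0, "wy": 0, "wz": 0, "hand": 0.2}
    - {"x": 0.0023, "y": 0, "z": 0.0019, "wx": 0, "wy": 0, "wz": 0, "hand": 0.2}

```text
time: 10.9
tool_pos: [0.5512, -0.0053, 0.0481]
tool_rot: [-3.141, -0.786, 1.571]
contact_force: [0.9, -2.7, 4.9]
opening: 0.0354
```

Request:
move_arm:
  deltas:
    - {"x": 0.0007, "y": 0, "z": 0.0007, "wx": 0, "wy": 0, "wz": 0, "hand": 0.2}
    - {"x": 0.001, "y": 0, "z": 0.001, "wx": 0, "wy": 0, "wz": 0, "hand": 0.2}
    - {"x": 0.001, "y": 0, "z": 0.001, "wx": 0, "wy": 0, "wz": 0, "hand": 0.2}

```text
time: 11.28
tool_pos: [0.5512, -0.004, 0.0481]
tool_rot: [-3.142, -0.785, 1.571]
contact_force: [-0.2, -4.2, 4.7]
opening: 0.0353
```

Request:
move_arm:
  deltas:
    - {"x": 0.0007, "y": 0, "z": 0.0007, "wx": 0, "wy": 0, "wz": 0, "hand": 0.2}
    - {"x": 0.001, "y": 0, "z": 0.001, "wx": 0, "wy": 0, "wz": 0, "hand": 0.2}
    - {"x": 0.001, "y": 0, "z": 0.001, "wx": 0, "wy": 0, "wz": 0, "hand": 0.2}

```text
time: 11.65
tool_pos: [0.5511, -0.0021, 0.0481]
tool_rot: [-3.141, -0.786, 1.571]
contact_force: [0.9, 0.6, 5.4]
opening: 0.0349
```

The push force fell from −4 N to about 0, so the clips have probably snapped. I creep on in small steps to feel for the stop.

Request:
move_arm:
  deltas:
    - {"x": 0.0004, "y": 0, "z": 0.0004, "wx": 0, "wy": 0, "wz": 0, "hand": 0.2}
    - {"x": 0.0007, "y": 0, "z": 0.0007, "wx": 0, "wy": 0, "wz": 0, "hand": 0.2}
    - {"x": 0.0007, "y": 0, "z": 0.0007, "wx": 0, "wy": 0, "wz": 0, "hand": 0.2}

```text
time: 12.02
tool_pos: [0.5509, -0.0006, 0.0481]
tool_rot: [-3.14, -0.787, 1.57]
contact_force: [0.3, 4.2, 3.9]
opening: 0.0353
```

Request:
move_arm:
  deltas:
    - {"x": 0.0004, "y": 0, "z": 0.0004, "wx": 0, "wy": 0, "wz": 0, "hand": 0.2}
    - {"x": 0.0007, "y": 0, "z": 0.0007, "wx": 0, "wy": 0, "wz": 0, "hand": 0.2}
    - {"x": 0.0007, "y": 0, "z": 0.0007, "wx": 0, "wy": 0, "wz": 0, "hand": 0.2}

```text
time: 12.4
tool_pos: [0.551, -0.0004, 0.0481]
tool_rot: [-3.141, -0.786, 1.571]
contact_force: [0.2, 2.7, 5.4]
opening: 0.0352
```

Request:
move_arm:
  deltas:
    - {"x": 0.0004, "y": 0, "z": 0.0004, "wx": 0, "wy": 0, "wz": 0, "hand": 0.2}
    - {"x": 0.0007, "y": 0, "z": 0.0007, "wx": 0, "wy": 0, "wz": 0, "hand": 0.2}
    - {"x": 0.0007, "y": 0, "z": 0.0007, "wx": 0, "wy": 0, "wz": 0, "hand": 0.2}

```text
time: 12.78
tool_pos: [0.5511, -0.0003, 0.048]
tool_rot: [-3.142, -0.785, 1.571]
contact_force: [-1.0, -0.6, 6.5]
opening: 0.0355
```

Request:
move_arm:
  deltas:
    - {"x": 0.0004, "y": 0, "z": 0.0004, "wx": 0, "wy": 0, "wz": 0, "hand": 0.2}
    - {"x": 0.0007, "y": 0, "z": 0.0007, "wx": 0, "wy": 0, "wz": 0, "hand": 0.2}
    - {"x": 0.0007, "y": 0, "z": 0.0007, "wx": 0, "wy": 0, "wz": 0, "hand": 0.2}

```text
time: 13.15
tool_pos: [0.5512, 0.0001, 0.048]
tool_rot: [3.141, -0.784, 1.571]
contact_force: [-0.8, -3.5, 6.6]
opening: 0.0354
```

Request:
move_arm:
  deltas:
    - {"x": 0.0003, "y": 0, "z": 0.0003, "wx": 0, "wy": 0, "wz": 0, "hand": 0.2}
    - {"x": 0.0006, "y": 0, "z": 0.0006, "wx": 0, "wy": 0, "wz": 0, "hand": 0.2}
    - {"x": 0.0006, "y": 0, "z": 0.0006, "wx": 0, "wy": 0, "wz": 0, "hand": 0.2}

```text
time: 13.52
tool_pos: [0.5515, 0.0008, 0.048]
tool_rot: [3.14, -0.783, 1.571]
contact_force: [-1.3, -4.2, 7.1]
opening: 0.0354
```

```bash
python3 - <<'E'
from h import *
p,a=snap('wrist','w6',(165,0,365,150),4)
o=monitor.observe();print(o['tool_pos'],o['contact_force'],o['qpos'])
E
```

```text
[0.55146072 0.00081375 0.04800866] [-1.03480281 -4.1449803   6.58860846] [-0.51424748  0.79075561  1.58357473  0.69250465  1.29775345 -0.89290188]
```

View pics/w6.png

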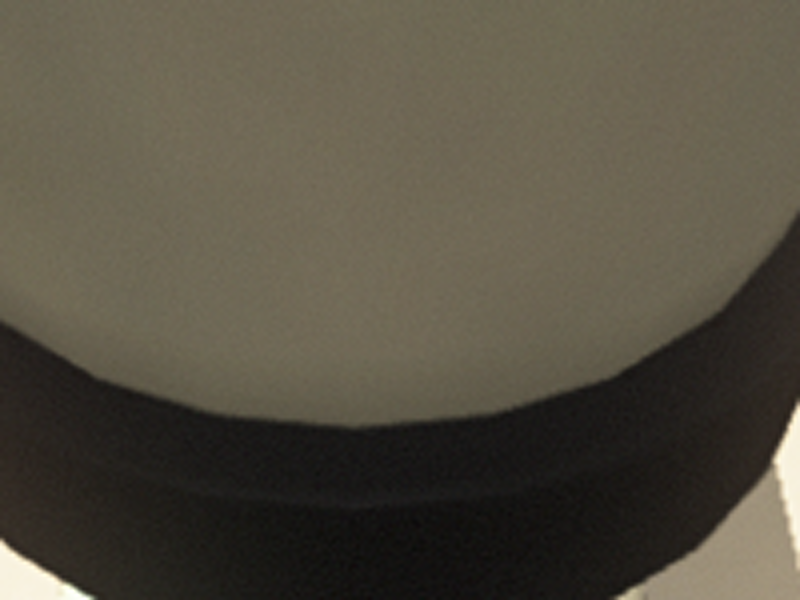

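The picture shows only the ring light, which hides the clips. I carry on by feel.

Request:
move_arm:
  deltas:
    - {"x": 0.0003, "y": 0, "z": 0.0003, "wx": 0, "wy": 0, "wz": 0, "hand": 0.2}
    - {"x": 0.0006, "y": 0, "z": 0.0006, "wx": 0, "wy": 0, "wz": 0, "hand": 0.2}
    - {"x": 0.0006, "y": 0, "z": 0.0006, "wx": 0, "wy": 0, "wz": 0, "hand": 0.2}

```text
time: 13.95
tool_pos: [0.5516, 0.0014, 0.048]
tool_rot: [3.14, -0.783, 1.571]
contact_force: [-1.2, -3.9, 5.9]
opening: 0.0353
```

Request:
move_arm:
  deltas:
    - {"x": 0.0003, "y": 0, "z": 0.0003, "wx": 0, "wy": 0, "wz": 0, "hand": 0.2}
    - {"x": 0.0006, "y": 0, "z": 0.0006, "wx": 0, "wy": 0, "wz": 0, "hand": 0.2}
    - {"x": 0.0006, "y": 0, "z": 0.0006, "wx": 0, "wy": 0, "wz": 0, "hand": 0.2}

```text
time: 14.32
tool_pos: [0.5518, 0.0018, 0.048]
tool_rot: [3.139, -0.782, 1.571]
contact_force: [-1.4, -7.5, 7.6]
opening: 0.0353
```

The force is building against little motion (−7.5 N), and this is where I expected the stop. I ease off, release, and retreat along the tool axis.

Request:
move_arm:
  deltas:
    - {"x": -0.0004, "y": 0, "z": -0.0004, "wx": 0, "wy": 0, "wz": 0, "hand": 0.2}
    - {"x": -0.0004, "y": 0, "z": -0.0004, "wx": 0, "wy": 0, "wz": 0, "hand": 0.7}
    - {"x": -0.0004, "y": 0, "z": -0.0004, "wx": 0, "wy": 0, "wz": 0, "hand": 0.7}
    - {"x": -0.0004, "y": 0, "z": -0.0004, "wx": 0, "wy": 0, "wz": 0, "hand": 0.7}
    - {"x": -0.0004, "y": 0, "z": -0.0004, "wx": 0, "wy": 0, "wz": 0, "hand": 0.7}

```text
time: 14.95
tool_pos: [0.5512, 0.0033, 0.0478]
tool_rot: [-3.141, -0.785, 1.571]
contact_force: [-1.0, 0.3, 0.1]
opening: 0.0638
```

Request:
move_arm:
  deltas:
    - {"x": 0, "y": 0, "z": -0.02, "wx": 0, "wy": 0, "wz": 0, "hand": 0.7}
    - {"x": 0, "y": 0, "z": -0.06, "wx": 0, "wy": 0, "wz": 0, "hand": 0.7}
    - {"x": 0, "y": 0, "z": -0.1, "wx": 0, "wy": 0, "wz": 0, "hand": 0.7}
    - {"x": 0, "y": 0, "z": -0.1, "wx": 0, "wy": 0, "wz": 0, "hand": 0.7}
    - {"x": 0, "y": 0, "z": -0.1, "wx": 0, "wy": 0, "wz": 0, "hand": 0.7}

```text
time: 15.58
tool_pos: [0.5508, -0.0667, 0.1179]
tool_rot: [-3.14, -0.786, 1.569]
contact_force: [1.2, 0.9, -0.1]
opening: 0.0641
```

```bash
python3 - <<'E'
from h import *
o=monitor.observe();print(o['tool_pos'],o['tool_rot'],o['contact_force'],o['qpos'])
p,a=snap('wrist','w7',(165,40,365,190),4)
# carrier white stripe / rear edge in picture
s=a.astype(int)
c=proj(p,np.array([.5515,-.02,.066])); print('proj',c)
for y in(-.05,-.03,-.01,.02): print(y,proj(p,np.array([.5515,y,.066])), a[min(149,int(proj(p,np.array([.5515,y,.066]))[1]-40)),int(c[0]-165)] if 40<proj(p,np.array([.5515,y,.066]))[1]<190 else '')
col=int(round(c[0]))
A=np.load('w7.npz')['a']
for r in range(60,230,2): print(r,A[r,col].tolist(),np.round(onz(p,(col,r),.066)[1],4),end=' | ')
E
```

```text
[ 0.55076664 -0.06673405  0.11792827] [-3.13974182 -0.7861208   1.56949793] [ 1.24818176  0.91266837 -0.09151111] [-0.60983614  0.72776     1.46223383  0.62040858  1.49127477 -0.8360161 ]
proj [254.20392574 203.33600827]
-0.05 [254.28083037 239.86097197] 
-0.03 [254.22894777 215.03870085] 
-0.01 [254.17952414 192.08092425] 
0.02 [254.11002027 160.81976056] [110 124 116]
60 [115, 109, 88] 0.1491 | 62 [115, 109, 88] 0.1459 | 64 [113, 107, 86] 0.1427 | 66 [114, 106, 87] 0.1395 | 68 [115, 108, 89] 0.1364 | 70 [114, 106, 86] 0.1333 | 72 [113, 106, 87] 0.1302 | 74 [113, 104, 88] 0.1272 | 76 [114, 106, 86] 0.1242 | 78 [114, 105, 86] 0.1212 | 80 [115, 105, 86] 0.1183 | 82 [115, 107, 89] 0.1154 | 84 [114, 105, 86] 0.1125 | 86 [115, 107, 88] 0.1096 | 88 [114, 105, 87] 0.1068 | 90 [115, 104, 86] 0.104 | 92 [112, 105, 86] 0.1012 | 94 [114, 106, 88] 0.0985 | 96 [113, 106, 87] 0.0958 | 98 [109, 106, 85] 0.0931 | 100 [108, 103, 82] 0.0905 | 102 [103, 99, 80] 0.0878 | 104 [92, 88, 72] 0.0852 | 106 [33, 30, 27] 0.0826 | 108 [35, 31, 27] 0.0801 | 110 [30, 27, 28] 0.0775 | 112 [35, 34, 30] 0.075 | 114 
[... 907 characters left out ...]
 40] 0.0012 | 182 [45, 46, 42] -0.0007 | 184 [62, 59, 53] -0.0026 | 186 [191, 181, 155] -0.0044 | 188 [190, 181, 155] -0.0063 | 190 [191, 180, 154] -0.0081 | 192 [188, 178, 151] -0.0099 | 194 [191, 182, 155] -0.0117 | 196 [192, 182, 154] -0.0135 | 198 [161, 154, 127] -0.0153 | 200 [41, 42, 38] -0.0171 | 202 [47, 47, 43] -0.0188 | 204 [45, 44, 41] -0.0206 | 206 [36, 37, 31] -0.0223 | 208 [71, 66, 56] -0.024 | 210 [115, 107, 91] -0.0257 | 212 [111, 104, 87] -0.0274 | 214 [112, 103, 85] -0.0291 | 216 [113, 103, 86] -0.0308 | 218 [112, 106, 89] -0.0325 | 220 [112, 104, 88] -0.0341 | 222 [111, 102, 86] -0.0358 | 224 [111, 102, 86] -0.0374 | 226 [112, 103, 87] -0.039 | 228 [109, 101, 83] -0.0406 |
```

Released, the carrier's rear edge is at y≈−0.023. That puts its front at about 0.087, which fits the stop position predicted from the clips (about 0.088) and a 43 mm overhang. Next I refine the wheel axis.

```bash
python3 - <<'E'
from h import *
H={}
for nm in('w3','w5','w7'):
    z=dict(np.load(nm+'.npz'));a=z['a'].astype(int)
    c=proj(z,np.array([.4235,.0235,.064])); e=proj(z,np.array([.4465,.0235,.064])); r=1.35*np.linalg.norm(e-c)
    if not(0<c[0]<512 and 0<c[1]<384): print(nm,'out',c); continue
    yy,xx=np.mgrid[:384,:512]; roi=(xx-c[0])**2+(yy-c[1])**2<r*r
    m=((a.max(2)<75)&roi).astype(np.uint8)
    n,l,st,ce=cv2.connectedComponentsWithStats(m);k=1+np.argmax(st[1:,4])
    cn=max(cv2.findContours((l==k).astype(np.uint8),0,2)[0],key=cv2.contourArea); hull=cv2.convexHull(cn)
    f=np.zeros(a.shape[:2],np.uint8);cv2.drawContours(f,[hull],-1,1,-1); f=cv2.erode(f,np.ones((3,3)))
    w=np.argwhere((f>0)&(a.min(2)>110))[:,::-1]
    W=np.array([onz(z,u,.064)[:2] for u in w])
    print(nm,c,r,st[k],len(w)); 
    if len(W): d=W-W.mean(0);v=np.linalg.svd(d)[2][0];t=d@v;print(W.mean(0),v,W[t.argmin()],W[t.argmax()])
T=viewer.camera_params('top')
print('column base',[onz(T,np.array(u)/4+[220,160],.012) for u in((45,190),(100,195))])
R=Ro.from_euler('xyz',[np.pi,0,np.radians(90)]); print(delta([.4235,.0245,.13],R)); print(delta([.46,-.1,.2],R))
E
```

```text
w3 [219.97233769 135.56306266] 21.056776933691953 [205 125  31  31 676] 58
[0.42727487 0.02777299] [-0.87824007 -0.47822001] [0.43953663 0.03188446] [0.41915069 0.02273614]
w5 [87.2799197  86.24689097] 38.96395004360366 [  60   68   66   58 2625] 74
[0.4327329  0.03103726] [-0.90568386 -0.42395371] [0.44117262 0.03524228] [0.42157272 0.02934114]
w7 [108.13047173 159.2107576 ] 34.40583377804212 [  84  139   58   53 2106] 34
[0.43627626 0.03298997] [-0.84696165 -0.53165399] [0.44178274 0.03536258] [0.42782526 0.02792792]
column base [array([0.53392616, 0.21484984, 0.012     ]), array([0.54001992, 0.16828622, 0.012     ])]
(array([ 0.0727, -0.1271,  0.0559]), array([-1.200e-01, -4.507e+01, -2.000e-02]))
(array([ 0.0344, -0.0908, -0.0818]), array([-1.200e-01, -4.507e+01, -2.000e-02]))
```

Request:
move_arm:
  deltas:
    - {"x": 0.005, "y": -0.012, "z": -0.023, "wx": 0, "wy": 0, "wz": 0, "hand": 1}
    - {"x": 0.01, "y": -0.025, "z": -0.047, "wx": 0, "wy": -10, "wz": 0, "hand": 1}
    - {"x": 0.015, "y": -0.038, "z": -0.07, "wx": 0, "wy": -20, "wz": 0, "hand": 1}
    - {"x": 0.02, "y": -0.051, "z": -0.095, "wx": 0, "wy": -30, "wz": 0, "hand": 1}
    - {"x": 0.02, "y": -0.051, "z": -0.095, "wx": 0, "wy": -40, "wz": 0, "hand": 1}
    - {"x": 0.02, "y": -0.051, "z": -0.095, "wx": 0, "wy": -45, "wz": 0, "hand": 1}
    - {"x": 0.02, "y": -0.051, "z": -0.095, "wx": 0, "wy": -45, "wz": 0, "hand": 1}

```text
time: 16.5
tool_pos: [0.4998, -0.118, 0.1993]
tool_rot: [-3.14, -0.001, 1.575]
contact_force: [0.7, -0.8, -0.5]
opening: 0.0916
```

Request:
move_arm:
  deltas:
    - {"x": 0, "y": 0, "z": 0, "wx": 0, "wy": 0, "wz": -10, "hand": 1}
    - {"x": 0, "y": 0, "z": 0, "wx": 0, "wy": 0, "wz": -20, "hand": 1}
    - {"x": 0, "y": 0, "z": 0, "wx": 0, "wy": 0, "wz": -30, "hand": 1}
    - {"x": 0, "y": 0, "z": 0, "wx": 0, "wy": 0, "wz": -40, "hand": 1}
    - {"x": 0, "y": 0, "z": 0, "wx": 0, "wy": 0, "wz": -50, "hand": 1}
    - {"x": 0, "y": 0, "z": 0, "wx": 0, "wy": 0, "wz": -60, "hand": 1}
    - {"x": 0, "y": 0, "z": 0, "wx": 0, "wy": 0, "wz": -70, "hand": 1}

```text
time: 17.38
tool_pos: [0.4999, -0.1206, 0.1988]
tool_rot: [3.14, -0.003, 2.798]
contact_force: [-0.6, 0.1, 0.7]
opening: 0.0913
```

Request:
move_arm:
  deltas:
    - {"x": 0, "y": 0, "z": 0, "wx": 0, "wy": 0, "wz": -10, "hand": 1}
    - {"x": 0, "y": 0, "z": 0, "wx": 0, "wy": 0, "wz": -20, "hand": 1}
    - {"x": 0, "y": 0, "z": 0, "wx": 0, "wy": 0, "wz": -30, "hand": 1}
    - {"x": 0, "y": 0, "z": 0, "wx": 0, "wy": 0, "wz": -40, "hand": 1}
    - {"x": 0, "y": 0, "z": 0, "wx": 0, "wy": 0, "wz": -50, "hand": 1}
    - {"x": 0, "y": 0, "z": 0, "wx": 0, "wy": 0, "wz": -60, "hand": 1}
    - {"x": 0, "y": 0, "z": 0, "wx": 0, "wy": 0, "wz": -60, "hand": 1}

```text
time: 18.25
tool_pos: [0.5, -0.1206, 0.199]
tool_rot: [3.139, 0.0, -2.446]
contact_force: [-1.2, -0.6, -0.9]
opening: 0.0919
```

```bash
python3 - <<'E'
from h import *
o=monitor.observe();print(o['time'],o['tool_pos'],o['tool_rot'],o['qpos'])
R=Ro.from_euler('xyz',[np.pi,0,np.radians(220)]); print(delta([.4235,.0255,.13],R)); print(delta([.4235,.0255,.041],R))
E
```

```text
18.25 [ 0.49996001 -0.12062795  0.19900099] [ 3.13866811e+00  2.01770024e-05 -2.44558310e+00] [-3.86720646e-01  3.48349791e-01  1.59539516e+00  1.49024549e-03
  1.20042170e+00 -2.65406776e+00]
(array([-0.035 ,  0.161 ,  0.0695]), array([ 0.17,  0.  , -0.12]))
(array([-0.035 ,  0.1607,  0.1585]), array([ 0.17,  0.  , -0.12]))
```

Request:
move_arm:
  deltas:
    - {"x": -0.012, "y": 0.053, "z": 0.01, "wx": 0, "wy": 0, "wz": 0, "hand": 1}
    - {"x": -0.023, "y": 0.107, "z": 0.03, "wx": 0, "wy": 0, "wz": 0, "hand": 1}
    - {"x": -0.035, "y": 0.161, "z": 0.05, "wx": 0, "wy": 0, "wz": 0, "hand": 1}
    - {"x": -0.035, "y": 0.161, "z": 0.0695, "wx": 0, "wy": 0, "wz": 0, "hand": 1}
    - {"x": -0.035, "y": 0.161, "z": 0.11, "wx": 0, "wy": 0, "wz": 0, "hand": 1}
    - {"x": -0.035, "y": 0.161, "z": 0.15, "wx": 0, "wy": 0, "wz": 0, "hand": 1}
    - {"x": -0.035, "y": 0.161, "z": 0.157, "wx": 0, "wy": 0, "wz": 0, "hand": 1}

```text
time: 19.12
tool_pos: [0.4218, 0.0254, 0.041]
tool_rot: [3.137, -0.004, -2.447]
contact_force: [-0.6, 0.8, -0.3]
opening: 0.0917
```

Request:
move_arm:
  deltas:
    - {"x": 0, "y": 0, "z": 0.001, "wx": 0, "wy": 0, "wz": 0, "hand": 0.6}
    - {"x": 0, "y": 0, "z": 0.001, "wx": 0, "wy": 0, "wz": 0, "hand": 0.4}
    - {"x": 0, "y": 0, "z": 0.001, "wx": 0, "wy": 0, "wz": 0, "hand": 0.4}
    - {"x": 0, "y": 0, "z": 0.001, "wx": 0, "wy": 0, "wz": 0, "hand": 0.4}
    - {"x": 0, "y": 0, "z": 0.001, "wx": 0, "wy": 0, "wz": 0, "hand": 0.4}
    - {"x": 0, "y": 0, "z": 0.001, "wx": 0, "wy": 0, "wz": 0, "hand": 0.4}
  grip_force: 15

```text
time: 19.88
tool_pos: [0.4241, 0.025, 0.0423]
tool_rot: [-3.14, 0.001, -2.444]
contact_force: [0.1, -2.2, 2.8]
opening: 0.0454
```

Request:
move_arm:
  deltas:
    - {"x": 0, "y": 0, "z": 0, "wx": 0, "wy": 0, "wz": 0, "hand": 0.4}
    - {"x": 0, "y": 0, "z": 0, "wx": 0, "wy": 0, "wz": 10, "hand": 0.4}
    - {"x": 0, "y": 0, "z": 0, "wx": 0, "wy": 0, "wz": 20, "hand": 0.4}
    - {"x": 0, "y": 0, "z": 0, "wx": 0, "wy": 0, "wz": 30, "hand": 0.4}
    - {"x": 0, "y": 0, "z": 0, "wx": 0, "wy": 0, "wz": 40, "hand": 0.4}
    - {"x": 0, "y": 0, "z": 0, "wx": 0, "wy": 0, "wz": 50, "hand": 0.4}
    - {"x": 0, "y": 0, "z": 0, "wx": 0, "wy": 0, "wz": 60, "hand": 0.4}
    - {"x": 0, "y": 0, "z": 0, "wx": 0, "wy": 0, "wz": 69, "hand": 0.4}
  grip_force: 25

```text
time: 20.88
tool_pos: [0.4242, 0.0242, 0.0423]
tool_rot: [-3.14, 0.002, 2.631]
contact_force: [-0.1, -10.5, 3.4]
opening: 0.0452
```

Request:
move_arm:
  deltas:
    - {"x": 0, "y": 0, "z": 0, "wx": 0, "wy": 0, "wz": 0, "hand": 0.4}
    - {"x": 0, "y": 0, "z": 0, "wx": 0, "wy": 0, "wz": 0, "hand": 0.4}

```text
time: 21.12
tool_pos: [0.4242, 0.0242, 0.0423]
tool_rot: [-3.141, 0.002, 2.636]
contact_force: [-0.6, -9.5, 3.7]
opening: 0.0452
```

```bash
python3 - <<'E'
from h import *
o=monitor.observe();print(o['time'],o['tool_pos'],np.degrees(o['tool_rot']),o['contact_force'],o['torque'],o['opening'],o['qpos'])
E
```

```text
21.125 [0.42424261 0.02419123 0.04234558] [-1.79949196e+02  1.11741020e-01  1.51005518e+02] [-0.64267942 -9.47282931  3.74077809] [-1.48296893 -0.11564017 -0.22077569] 0.045205898960696614 [-0.12263534  0.43151569  2.01963134 -0.00244105  0.68897014 -1.18549852]
```

Request:
move_arm:
  deltas:
    - {"x": -0.0005, "y": -0.0009, "z": 0, "wx": 0, "wy": 0, "wz": 0, "hand": 1}
    - {"x": -0.0005, "y": -0.0009, "z": 0, "wx": 0, "wy": 0, "wz": 0, "hand": 1}
    - {"x": -0.0005, "y": -0.0009, "z": 0, "wx": 0, "wy": 0, "wz": 0, "hand": 1}
    - {"x": -0.0005, "y": -0.0009, "z": 0, "wx": 0, "wy": 0, "wz": 0, "hand": 1}

```text
time: 21.62
tool_pos: [0.4235, 0.0245, 0.0419]
tool_rot: [-3.141, -0.0, 2.635]
contact_force: [-0.0, -0.2, 0.4]
opening: 0.0805
```

Request:
move_arm:
  deltas:
    - {"x": 0, "y": 0, "z": 0, "wx": 0, "wy": 0, "wz": -10, "hand": 1}
    - {"x": 0, "y": 0, "z": 0, "wx": 0, "wy": 0, "wz": -20, "hand": 1}
    - {"x": 0, "y": 0, "z": 0, "wx": 0, "wy": 0, "wz": -30, "hand": 1}
    - {"x": 0, "y": 0, "z": 0, "wx": 0, "wy": 0, "wz": -40, "hand": 1}
    - {"x": 0, "y": 0, "z": 0, "wx": 0, "wy": 0, "wz": -50, "hand": 1}
    - {"x": 0, "y": 0, "z": 0, "wx": 0, "wy": 0, "wz": -60, "hand": 1}
    - {"x": 0, "y": 0, "z": 0, "wx": 0, "wy": 0, "wz": -69, "hand": 1}
    - {"x": 0, "y": 0, "z": 0, "wx": 0, "wy": 0, "wz": -69, "hand": 1}

```text
time: 22.62
tool_pos: [0.4236, 0.0244, 0.042]
tool_rot: [3.142, -0.0, -2.445]
contact_force: [0.0, -1.3, 0.1]
opening: 0.0918
```

Request:
move_arm:
  deltas:
    - {"x": 0, "y": 0, "z": 0, "wx": 0, "wy": 0, "wz": 0, "hand": 0.5}
    - {"x": 0, "y": 0, "z": 0, "wx": 0, "wy": 0, "wz": 0, "hand": 0.4}
    - {"x": 0, "y": 0, "z": 0, "wx": 0, "wy": 0, "wz": 0, "hand": 0.4}
    - {"x": 0, "y": 0, "z": 0, "wx": 0, "wy": 0, "wz": 0, "hand": 0.4}
    - {"x": 0, "y": 0, "z": 0, "wx": 0, "wy": 0, "wz": 0, "hand": 0.4}
    - {"x": 0, "y": 0, "z": 0, "wx": 0, "wy": 0, "wz": 0, "hand": 0.4}
    - {"x": 0, "y": 0, "z": 0, "wx": 0, "wy": 0, "wz": 0, "hand": 0.4}

```text
time: 23.5
tool_pos: [0.4235, 0.0244, 0.042]
tool_rot: [3.141, -0.0, -2.444]
contact_force: [-0.6, 1.0, 1.2]
opening: 0.0452
```

Request:
move_arm:
  deltas:
    - {"x": 0, "y": 0, "z": 0, "wx": 0, "wy": 0, "wz": 0, "hand": 0.4}
    - {"x": 0, "y": 0, "z": 0, "wx": 0, "wy": 0, "wz": 10, "hand": 0.4}
    - {"x": 0, "y": 0, "z": 0, "wx": 0, "wy": 0, "wz": 20, "hand": 0.4}
    - {"x": 0, "y": 0, "z": 0, "wx": 0, "wy": 0, "wz": 30, "hand": 0.4}
    - {"x": 0, "y": 0, "z": 0, "wx": 0, "wy": 0, "wz": 40, "hand": 0.4}
    - {"x": 0, "y": 0, "z": 0, "wx": 0, "wy": 0, "wz": 50, "hand": 0.4}
    - {"x": 0, "y": 0, "z": 0, "wx": 0, "wy": 0, "wz": 60, "hand": 0.4}
    - {"x": 0, "y": 0, "z": 0, "wx": 0, "wy": 0, "wz": 69, "hand": 0.4}

```text
time: 24.5
tool_pos: [0.4235, 0.0244, 0.042]
tool_rot: [-3.142, -0.0, 2.631]
contact_force: [-0.7, 3.4, 0.7]
opening: 0.0453
```

Request:
move_arm:
  deltas:
    - {"x": 0, "y": 0, "z": 0, "wx": 0, "wy": 0, "wz": 0, "hand": 0.4}
    - {"x": 0, "y": 0, "z": 0, "wx": 0, "wy": 0, "wz": 0, "hand": 0.4}

```text
time: 24.75
tool_pos: [0.4235, 0.0244, 0.042]
tool_rot: [3.141, -0.0, 2.638]
contact_force: [-1.0, 3.1, 1.2]
opening: 0.0454
```

Request:
move_arm:
  deltas:
    - {"x": 0, "y": 0, "z": 0, "wx": 0, "wy": 0, "wz": 0, "hand": 1}
    - {"x": 0, "y": 0, "z": 0, "wx": 0, "wy": 0, "wz": 0, "hand": 1}
    - {"x": 0, "y": 0, "z": 0, "wx": 0, "wy": 0, "wz": 0, "hand": 1}
    - {"x": 0, "y": 0, "z": 0, "wx": 0, "wy": 0, "wz": 0, "hand": 1}

```text
time: 25.25
tool_pos: [0.4237, 0.0242, 0.042]
tool_rot: [-3.141, 0.0, 2.636]
contact_force: [-0.3, -1.1, -0.2]
opening: 0.0806
```

Request:
move_arm:
  deltas:
    - {"x": 0, "y": 0, "z": 0, "wx": 0, "wy": 0, "wz": -10, "hand": 1}
    - {"x": 0, "y": 0, "z": 0, "wx": 0, "wy": 0, "wz": -20, "hand": 1}
    - {"x": 0, "y": 0, "z": 0, "wx": 0, "wy": 0, "wz": -30, "hand": 1}
    - {"x": 0, "y": 0, "z": 0, "wx": 0, "wy": 0, "wz": -40, "hand": 1}
    - {"x": 0, "y": 0, "z": 0, "wx": 0, "wy": 0, "wz": -50, "hand": 1}
    - {"x": 0, "y": 0, "z": 0, "wx": 0, "wy": 0, "wz": -60, "hand": 1}
    - {"x": 0, "y": 0, "z": 0, "wx": 0, "wy": 0, "wz": -69, "hand": 1}
    - {"x": 0, "y": 0, "z": 0, "wx": 0, "wy": 0, "wz": -69, "hand": 1}

```text
time: 26.25
tool_pos: [0.4236, 0.0242, 0.042]
tool_rot: [-3.142, -0.0, -2.445]
contact_force: [0.1, 0.4, -0.5]
opening: 0.0916
```

Request:
move_arm:
  deltas:
    - {"x": 0, "y": 0, "z": 0, "wx": 0, "wy": 0, "wz": 0, "hand": 0.5}
    - {"x": 0, "y": 0, "z": 0, "wx": 0, "wy": 0, "wz": 0, "hand": 0.4}
    - {"x": 0, "y": 0, "z": 0, "wx": 0, "wy": 0, "wz": 0, "hand": 0.4}
    - {"x": 0, "y": 0, "z": 0, "wx": 0, "wy": 0, "wz": 0, "hand": 0.4}
    - {"x": 0, "y": 0, "z": 0, "wx": 0, "wy": 0, "wz": 0, "hand": 0.4}
    - {"x": 0, "y": 0, "z": 0, "wx": 0, "wy": 0, "wz": 0, "hand": 0.4}
    - {"x": 0, "y": 0, "z": 0, "wx": 0, "wy": 0, "wz": 0, "hand": 0.4}

```text
time: 27.12
tool_pos: [0.4235, 0.0244, 0.042]
tool_rot: [3.141, -0.0, -2.444]
contact_force: [-0.3, 1.9, 1.0]
opening: 0.0453
```

Request:
move_arm:
  deltas:
    - {"x": 0, "y": 0, "z": 0, "wx": 0, "wy": 0, "wz": 0, "hand": 0.4}
    - {"x": 0, "y": 0, "z": 0, "wx": 0, "wy": 0, "wz": 10, "hand": 0.4}
    - {"x": 0, "y": 0, "z": 0, "wx": 0, "wy": 0, "wz": 20, "hand": 0.4}
    - {"x": 0, "y": 0, "z": 0, "wx": 0, "wy": 0, "wz": 30, "hand": 0.4}
    - {"x": 0, "y": 0, "z": 0, "wx": 0, "wy": 0, "wz": 40, "hand": 0.4}
    - {"x": 0, "y": 0, "z": 0, "wx": 0, "wy": 0, "wz": 50, "hand": 0.4}
    - {"x": 0, "y": 0, "z": 0, "wx": 0, "wy": 0, "wz": 60, "hand": 0.4}
    - {"x": 0, "y": 0, "z": 0, "wx": 0, "wy": 0, "wz": 66, "hand": 0.4}

```text
time: 28.12
tool_pos: [0.4235, 0.0244, 0.042]
tool_rot: [-3.142, -0.0, 2.684]
contact_force: [-1.0, 2.1, 1.6]
opening: 0.0452
```

Request:
move_arm:
  deltas:
    - {"x": 0, "y": 0, "z": 0, "wx": 0, "wy": 0, "wz": 0, "hand": 0.4}
    - {"x": 0, "y": 0, "z": 0, "wx": 0, "wy": 0, "wz": 0, "hand": 0.4}
    - {"x": 0, "y": 0, "z": 0, "wx": 0, "wy": 0, "wz": 0, "hand": 1}
    - {"x": 0, "y": 0, "z": 0, "wx": 0, "wy": 0, "wz": 0, "hand": 1}
    - {"x": 0, "y": 0, "z": 0, "wx": 0, "wy": 0, "wz": 0, "hand": 1}
    - {"x": 0, "y": 0, "z": 0, "wx": 0, "wy": 0, "wz": 0, "hand": 1}
    - {"x": 0, "y": 0, "z": -0.04, "wx": 0, "wy": 0, "wz": 0, "hand": 1}
    - {"x": 0, "y": 0, "z": -0.09, "wx": 0, "wy": 0, "wz": 0, "hand": 1}

```text
time: 29.12
tool_pos: [0.4228, 0.0243, 0.1324]
tool_rot: [-3.141, -0.003, 2.688]
contact_force: [1.2, -0.2, -0.1]
opening: 0.0915
```

```bash
python3 - <<'E'
from h import *
o=monitor.observe();print(o['time'],o['tool_pos'],np.degrees(o['tool_rot']),o['contact_force'],o['opening'])
R=Ro.from_euler('xyz',[np.pi,0,np.radians(o['tool_rot'][2]*57.29578)])
print(delta([.40,-.12,.2]), delta([.48,-.12,.2]))
E
```

```text
29.125 [0.42281427 0.02430342 0.13235233] [-1.79938015e+02 -1.52786868e-01  1.53992091e+02] [ 1.20990503 -0.15055901 -0.11176022] 0.09153471148458021
(array([-0.0426, -0.1398, -0.0676]), None) (array([-0.1145, -0.1047, -0.0678]), None)
```

Request:
move_arm:
  deltas:
    - {"x": -0.018, "y": -0.037, "z": -0.03, "wx": 0, "wy": 0, "wz": 0, "hand": 1}
    - {"x": -0.036, "y": -0.075, "z": -0.06, "wx": 0, "wy": 0, "wz": 4, "hand": 1}
    - {"x": -0.054, "y": -0.112, "z": -0.09, "wx": 0, "wy": 0, "wz": 14, "hand": 1}
    - {"x": -0.08, "y": -0.12, "z": -0.09, "wx": 0, "wy": 0, "wz": 24, "hand": 1}
    - {"x": -0.1, "y": -0.125, "z": -0.09, "wx": 0, "wy": 0, "wz": 34, "hand": 1}
    - {"x": -0.1276, "y": -0.1316, "z": -0.09, "wx": 0, "wy": 0, "wz": 44, "hand": 1}
    - {"x": -0.1276, "y": -0.1316, "z": -0.09, "wx": 0, "wy": 0, "wz": 54, "hand": 1}
    - {"x": -0.1276, "y": -0.1316, "z": -0.09, "wx": 0, "wy": 0, "wz": 64, "hand": 1}

```text
time: 30.12
tool_pos: [0.4805, -0.1502, 0.2216]
tool_rot: [-3.141, -0.0, 1.565]
contact_force: [-0.8, -0.8, -0.4]
opening: 0.0916
```

Request:
move_arm:
  deltas:
    - {"x": -0.02, "y": 0, "z": 0, "wx": 0, "wy": 10, "wz": 0, "hand": 1}
    - {"x": -0.04, "y": 0, "z": 0, "wx": 0, "wy": 20, "wz": 0, "hand": 1}
    - {"x": -0.05, "y": 0, "z": 0, "wx": 0, "wy": 30, "wz": 0, "hand": 1}
    - {"x": -0.05, "y": 0, "z": 0, "wx": 0, "wy": 40, "wz": 0, "hand": 1}
    - {"x": -0.05, "y": 0, "z": 0, "wx": 0, "wy": 50, "wz": 0, "hand": 1}
    - {"x": -0.05, "y": 0, "z": 0, "wx": 0, "wy": 55, "wz": 0, "hand": 1}
    - {"x": -0.05, "y": 0, "z": 0, "wx": 0, "wy": 55, "wz": 0, "hand": 1}

```text
time: 31.0
tool_pos: [0.4802, -0.2006, 0.2202]
tool_rot: [-3.137, -0.962, 1.565]
contact_force: [0.0, -0.2, 0.5]
opening: 0.0916
```

```bash
python3 - <<'E'
from h import *
o=monitor.observe();print(o['time'],o['tool_pos'],np.degrees(o['tool_rot']),o['contact_force'],o['opening'])
p,a=snap('wrist','w8')
for P in((.4235,.0245,.064),(.5515,-.001,.066),(.5515,.084,.066)): print(proj(p,np.array(P)))
c=proj(p,np.array([.4235,.0245,.064])); b=proj(p,np.array([.5515,.06,.066]))
def cr(c,h=32):
    x,y=int(c[0]),int(c[1]);x=max(h,min(511-h,x));y=max(h,min(383-h,y));print(x-h,y-h);return cv2.resize(a[y-h:y+h,x-h:x+h,::-1],(390,390),interpolation=cv2.INTER_CUBIC)
cv2.imwrite('pics/fin.png',np.hstack([cr(c),cr(b)]))
A=a.astype(int)
red=np.argwhere((A[...,0]>90)&(A[...,1]<60)&(A[...,2]<60))[:,::-1]; red=red[np.linalg.norm(red-c,axis=1)<45]
W=np.array([onz(p,u,.037)[:2] for u in red]);print('red',len(W),W.mean(0) if len(W) else '')
E
```

```text
31.0 [ 0.48017612 -0.20064484  0.22023792] [-179.74569858  -55.11026161   89.69487418] [ 0.0397801  -0.17819799  0.50006201] 0.09156057788482407
[213.24910983 152.76879971]
[305.0727429  164.75428613]
[298.96461783 124.51585308]
181 120
268 102
red 12 [0.39053393 0.02292167]
```

View pics/fin.png

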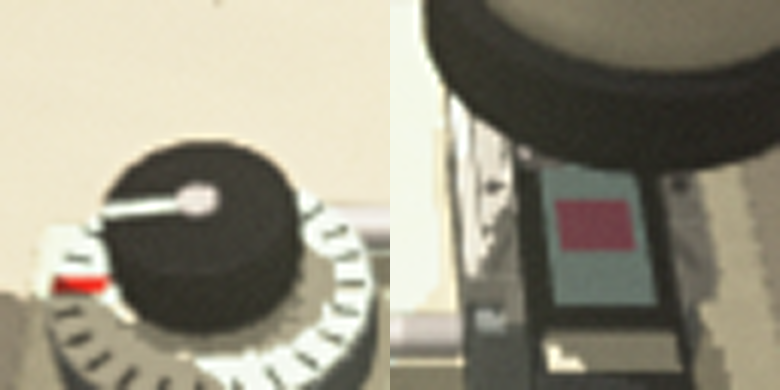

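The pointer runs from the hub (197,198) to the rim (105,212). The red mark is at (80,285) and the carrier is still in the bed. I convert both directions to world angles.

```bash
python3 - <<'E'
from h import *
z=dict(np.load('w8.npz')); s=64/390
f=lambda u,h:onz(z,np.array(u)*s+[181,120],h)[:2]
for t in(.062,.064,.066):
  hub=f((197,198),t); e=f((105,212),t); r1=f((55,285),t-.028); r2=f((107,285),t-.028)
  an=lambda v:np.degrees(np.arctan2(v[1],v[0]))%360
  print(t,hub,'ptr',an(e-hub),np.linalg.norm(e-hub),'red',r1,r2,an((r1+r2)/2-hub),an((r1+r2)/2-[.4235,.0245]),an(r1-r2))
# pointer by mask fit
a=z['a'].astype(int); P=[]
for y in range(145,162):
  for x in range(196,219):
    if a[y,x].min()>110: P.append(onz(z,(x,y),.064)[:2])
P=np.array(P);P=P[np.linalg.norm(P-[.4235,.0245],axis=1)<.022];v=np.linalg.svd(P-P.mean(0))[2][0];print(len(P),P.mean(0),np.degrees(np.arctan2(v[1],v[0])))
f=lambda u,h:np.round(onz(z,np.array(u)*s+[268-390*s,102],h)[:2],4)
print('carrier rear',f((538,375),.066),f((685,375),.066),'bed front-left?',f((470,300),.06),f((470,385),.048))
E
```

```text
0.062 [0.42320311 0.027075  ] ptr 191.92697097957088 0.02175877649303175 red [0.38528826 0.02515893] [0.39822821 0.02508748] 183.5518207846293 178.87522207380022 179.683601154725
0.064 [0.42356797 0.02505724] ptr 191.92697097957088 0.02161856489305377 red [0.38584703 0.02331946] [0.3987105  0.02324843] 183.24372715598187 182.23052412685755 179.68360115472512
0.066 [0.42393283 0.02303947] ptr 191.926970979571 0.021478353293075857 red [0.38640579 0.02147999] [0.39919278 0.02140937] 182.93236190491933 185.6833327729368 179.68360115472473
67 [0.41570808 0.02500805] 6.472793394626966
carrier rear [0.5341 0.0013] [0.5674 0.0013] bed front-left? [0.521  0.0314] [0.5209 0.0149]
```

The pointer reads about 4–9° short of the mark by this coarse view, against ±8.6° allowed. I measure again from close above, approaching from the robot's side.

Request:
move_arm:
  deltas:
    - {"x": 0.005, "y": -0.02, "z": 0.007, "wx": 0, "wy": -10, "wz": 0, "hand": 1}
    - {"x": 0.01, "y": -0.04, "z": 0.014, "wx": 0, "wy": -20, "wz": 0, "hand": 1}
    - {"x": 0.016, "y": -0.06, "z": 0.021, "wx": 0, "wy": -30, "wz": 0, "hand": 1}
    - {"x": 0.022, "y": -0.08, "z": 0.03, "wx": 0, "wy": -40, "wz": 0, "hand": 1}
    - {"x": 0.0287, "y": -0.1, "z": 0.041, "wx": 0, "wy": -50, "wz": 0, "hand": 1}
    - {"x": 0.0287, "y": -0.1, "z": 0.041, "wx": 0, "wy": -55, "wz": 0, "hand": 1}
    - {"x": 0.0287, "y": -0.1, "z": 0.041, "wx": 0, "wy": -55, "wz": 0, "hand": 1}

```text
time: 31.92
tool_pos: [0.3809, -0.1483, 0.2238]
tool_rot: [3.138, 0.003, 1.575]
contact_force: [-0.2, 0.1, -0.1]
opening: 0.092
```

Request:
move_arm:
  deltas:
    - {"x": 0, "y": 0, "z": 0, "wx": 0, "wy": 0, "wz": 10, "hand": 1}
    - {"x": 0, "y": 0, "z": 0, "wx": 0, "wy": 0, "wz": 20, "hand": 1}
    - {"x": 0, "y": 0, "z": 0, "wx": 0, "wy": 0, "wz": 30, "hand": 1}
    - {"x": 0, "y": 0, "z": 0, "wx": 0, "wy": 0, "wz": 40, "hand": 1}
    - {"x": 0, "y": 0, "z": 0, "wx": 0, "wy": 0, "wz": 50, "hand": 1}
    - {"x": 0, "y": 0, "z": 0, "wx": 0, "wy": 0, "wz": 60, "hand": 1}
    - {"x": 0, "y": 0, "z": 0, "wx": 0, "wy": 0, "wz": 70, "hand": 1}
    - {"x": 0, "y": 0, "z": 0, "wx": 0, "wy": 0, "wz": 80, "hand": 1}

```text
time: 32.92
tool_pos: [0.381, -0.1505, 0.2223]
tool_rot: [-3.141, -0.001, 0.168]
contact_force: [0.6, 0.6, -1.0]
opening: 0.0916
```

Request:
move_arm:
  deltas:
    - {"x": 0, "y": 0, "z": 0, "wx": 0, "wy": 0, "wz": 10, "hand": 1}
    - {"x": 0, "y": 0, "z": 0, "wx": 0, "wy": 0, "wz": 20, "hand": 1}
    - {"x": 0, "y": 0, "z": 0, "wx": 0, "wy": 0, "wz": 30, "hand": 1}
    - {"x": 0, "y": 0, "z": 0, "wx": 0, "wy": 0, "wz": 30, "hand": 1}

```text
time: 33.42
tool_pos: [0.3809, -0.1504, 0.2222]
tool_rot: [-3.141, -0.0, -0.348]
contact_force: [0.3, 0.7, 0.2]
opening: 0.0917
```

```bash
python3 - <<'E'
from h import *
o=monitor.observe();print(o['time'],o['tool_pos'],np.degrees(o['tool_rot']),o['contact_force'],o['qpos'])
R=Ro.from_euler('xyz',[np.pi,0,np.radians(-20)]); print(delta([.3732,.0428,.2],R),delta([.3732,.0428,.09],R))
E
```

```text
33.425 [ 0.3808979  -0.15040972  0.22224744] [-1.79958108e+02 -2.60611769e-02 -1.99396445e+01] [0.26433834 0.66412322 0.21264654] [-5.64387913e-01  1.32932948e-01  1.81882217e+00  8.74548986e-04
  1.18955040e+00  1.35409541e+00]
(array([-0.0731, -0.179 ,  0.0223]), array([-0.04, -0.03,  0.06])) (array([-0.0732, -0.1789,  0.1323]), array([-0.04, -0.03,  0.06]))
```

Request:
move_arm:
  deltas:
    - {"x": -0.018, "y": -0.045, "z": 0.01, "wx": 0, "wy": 0, "wz": 0, "hand": 1}
    - {"x": -0.037, "y": -0.09, "z": 0.022, "wx": 0, "wy": 0, "wz": 0, "hand": 1}
    - {"x": -0.055, "y": -0.135, "z": 0.03, "wx": 0, "wy": 0, "wz": 0, "hand": 1}
    - {"x": -0.073, "y": -0.179, "z": 0.05, "wx": 0, "wy": 0, "wz": 0, "hand": 1}
    - {"x": -0.073, "y": -0.179, "z": 0.09, "wx": 0, "wy": 0, "wz": 0, "hand": 1}
    - {"x": -0.073, "y": -0.179, "z": 0.13, "wx": 0, "wy": 0, "wz": 0, "hand": 1}
    - {"x": -0.073, "y": -0.179, "z": 0.13, "wx": 0, "wy": 0, "wz": 0, "hand": 1}
    - {"x": -0.073, "y": -0.179, "z": 0.13, "wx": 0, "wy": 0, "wz": 0, "hand": 1}

```text
time: 34.42
tool_pos: [0.3743, 0.043, 0.0931]
tool_rot: [-3.141, -0.001, -0.348]
contact_force: [-0.6, 0.8, 0.5]
opening: 0.0919
```

```bash
python3 - <<'E'
from h import *
o=monitor.observe();print(o['time'],o['tool_pos'],np.degrees(o['tool_rot']),o['contact_force'])
p,a=snap('wrist','w9'); A=a.astype(int)
c=proj(p,np.array([.4235,.0245,.064])); r=np.linalg.norm(proj(p,np.array([.4235,.0475,.064]))-c);print(c,r)
yy,xx=np.mgrid[:384,:512]
dark=((A.max(2)<80)&((xx-c[0])**2+(yy-c[1])**2<(1.3*r)**2)).astype(np.uint8)
n,l,st,ce=cv2.connectedComponentsWithStats(dark);k=1+np.argmax(st[1:,4]);print(st[k],ce[k])
hull=cv2.convexHull(np.argwhere(l==k)[:,::-1].astype(np.int32)); print('hull circle',cv2.minEnclosingCircle(hull))
f=np.zeros((384,512),np.uint8);cv2.drawContours(f,[hull],-1,1,-1);f=cv2.erode(f,np.ones((3,3)))
w=((f>0)&(A.min(2)>100)).astype(np.uint8);n,l,st,ce=cv2.connectedComponentsWithStats(w);k=1+np.argmax(st[1:,4]);print('white',st[1:])
U=np.argwhere(l==k)[:,::-1]; W=np.array([onz(p,u,.064)[:2] for u in U])
d=W-W.mean(0);v=np.linalg.svd(d)[2][0];t=d@v;print('ptr',W.mean(0),np.degrees(np.arctan2(v[1],v[0])),t.min(),t.max(),W[t.argmin()],W[t.argmax()])
for lo in np.arange(t.min(),t.max(),.003):
  s=(t>=lo)&(t<lo+.003);q=d[s]@[-v[1],v[0]];print(np.round(lo*1e3,1),s.sum(),np.round(q.mean()*1e3,2),np.round(np.ptp(q)*1e3,2))
m=(A[...,0]>80)&(A[...,1]<.55*A[...,0])&(A[...,2]<.55*A[...,0])&((xx-c[0])**2+(yy-c[1])**2<(2.2*r)**2)
U=np.argwhere(m)[:,::-1];W=np.array([onz(p,u,.036)[:2] for u in U]);d=W-W.mean(0);v=np.linalg.svd(d)[2][0];print('red',len(W),W.mean(0),np.degrees(np.arctan2(v[1],v[0])),np.ptp(d@v))
E
```

```text
34.425 [0.37426209 0.04301964 0.09307793] [-1.79971608e+02 -7.66806126e-02 -1.99430328e+01] [-0.5967662   0.79996055  0.49349646]
[254.28212012 137.09394311] 37.42230117560548
[ 217   99   75   76 3935] [253.32071156 135.45590851]
hull circle ((253.66514587402344, 136.43113708496094), 37.857513427734375)
white [[264 101   1   1   1]
 [247 131  25  39 331]]
ptr [0.41758355 0.02424814] -172.71232580333776 -0.010104182579456502 0.01599757206268288 [0.42748688 0.02646217] [0.40184449 0.02120795]
-10.1 55 -0.02 7.6
-7.1 75 -0.04 9.0
-4.1 54 0.07 7.91
-1.1 26 0.04 3.3
1.9 29 -0.02 3.32
4.9 29 0.01 3.33
7.9 27 -0.09 3.34
10.9 21 -0.0 2.78
13.9 15 0.15 2.52
red 87 [0.38893959 0.02487704] -178.91541362256476 0.010063659426104194
```

A clean fit: the pointer points at 187.3° and the red mark is at about 180.3°, so 7° more clockwise is needed. I regrasp from here.

Request:
move_arm:
  deltas:
    - {"x": 0.026, "y": 0.0003, "z": 0, "wx": 0, "wy": 0, "wz": 0, "hand": 1}
    - {"x": 0.0526, "y": 0.0007, "z": 0, "wx": 0, "wy": 0, "wz": 0, "hand": 1}
    - {"x": 0.0526, "y": 0.0007, "z": 0, "wx": 0, "wy": 0, "wz": 0, "hand": 1}
    - {"x": 0.0526, "y": 0.0007, "z": 0.025, "wx": 0, "wy": 0, "wz": 0, "hand": 1}
    - {"x": 0.0526, "y": 0.0007, "z": 0.0495, "wx": 0, "wy": 0, "wz": 0, "hand": 1}
    - {"x": 0.0526, "y": 0.0007, "z": 0.0495, "wx": 0, "wy": 0, "wz": 0, "hand": 0.6}
    - {"x": 0.0526, "y": 0.0007, "z": 0.0495, "wx": 0, "wy": 0, "wz": 0, "hand": 0.4}
    - {"x": 0.0526, "y": 0.0007, "z": 0.0495, "wx": 0, "wy": 0, "wz": 0, "hand": 0.4}

```text
time: 35.48
tool_pos: [0.423, 0.0246, 0.0436]
tool_rot: [-3.141, -0.002, -0.349]
contact_force: [-0.4, 0.4, -0.1]
opening: 0.0665
```

Request:
move_arm:
  deltas:
    - {"x": 0, "y": 0, "z": 0, "wx": 0, "wy": 0, "wz": 0, "hand": 0.4}
    - {"x": 0, "y": 0, "z": 0, "wx": 0, "wy": 0, "wz": 0, "hand": 0.4}
    - {"x": 0, "y": 0, "z": 0, "wx": 0, "wy": 0, "wz": 0, "hand": 0.4}
    - {"x": 0, "y": 0, "z": 0, "wx": 0, "wy": 0, "wz": 0, "hand": 0.4}

```text
time: 35.98
tool_pos: [0.4227, 0.0247, 0.0428]
tool_rot: [-3.141, -0.001, -0.349]
contact_force: [-0.3, 1.4, 5.8]
opening: 0.0455
```

Request:
move_arm:
  deltas:
    - {"x": 0, "y": 0, "z": 0, "wx": 0, "wy": 0, "wz": 3.5, "hand": 0.4}
    - {"x": 0, "y": 0, "z": 0, "wx": 0, "wy": 0, "wz": 7, "hand": 0.4}
    - {"x": 0, "y": 0, "z": 0, "wx": 0, "wy": 0, "wz": 7, "hand": 0.4}
    - {"x": 0, "y": 0, "z": 0, "wx": 0, "wy": 0, "wz": 7, "hand": 0.4}
    - {"x": 0, "y": 0, "z": 0, "wx": 0, "wy": 0, "wz": 7, "hand": 0.4}

```text
time: 36.6
tool_pos: [0.4227, 0.0248, 0.0428]
tool_rot: [-3.141, -0.0, -0.472]
contact_force: [0.2, 2.3, 5.9]
opening: 0.0455
```

Request:
move_arm:
  deltas:
    - {"x": 0, "y": 0, "z": 0, "wx": 0, "wy": 0, "wz": 0, "hand": 1}
    - {"x": 0, "y": 0, "z": 0, "wx": 0, "wy": 0, "wz": 0, "hand": 1}
    - {"x": 0, "y": 0, "z": 0, "wx": 0, "wy": 0, "wz": 0, "hand": 1}
    - {"x": 0, "y": 0, "z": 0, "wx": 0, "wy": 0, "wz": 0, "hand": 1}
    - {"x": 0, "y": 0, "z": -0.025, "wx": 0, "wy": 0, "wz": 0, "hand": 1}
    - {"x": 0, "y": 0, "z": -0.05, "wx": 0, "wy": 0, "wz": 0, "hand": 1}
    - {"x": -0.026, "y": 0, "z": -0.05, "wx": 0, "wy": 0, "wz": 0, "hand": 1}
    - {"x": -0.0526, "y": 0, "z": -0.05, "wx": 0, "wy": 0, "wz": 0, "hand": 1}

```text
time: 37.6
tool_pos: [0.3752, 0.0487, 0.0927]
tool_rot: [-3.141, -0.001, -0.472]
contact_force: [0.0, -0.2, -0.1]
opening: 0.0914
```

Request:
move_arm:
  deltas:
    - {"x": 0, "y": 0, "z": 0, "wx": 0, "wy": 0, "wz": 0, "hand": 1}
    - {"x": 0, "y": 0, "z": 0, "wx": 0, "wy": 0, "wz": 0, "hand": 1}

```text
time: 37.85
tool_pos: [0.3767, 0.0483, 0.0928]
tool_rot: [-3.141, -0.002, -0.471]
contact_force: [-0.6, 1.0, 0.4]
opening: 0.0918
```

```bash
python3 - <<'E'
from h import *
o=monitor.observe();print(o['time'],o['tool_pos'],np.degrees(o['tool_rot']),o['contact_force'])
p,a=snap('wrist','w10'); A=a.astype(int)
c=proj(p,np.array([.4235,.0245,.064])); r=np.linalg.norm(proj(p,np.array([.4235,.0475,.064]))-c)
yy,xx=np.mgrid[:384,:512]
dark=((A.max(2)<80)&((xx-c[0])**2+(yy-c[1])**2<(1.3*r)**2)).astype(np.uint8)
n,l,st,ce=cv2.connectedComponentsWithStats(dark);k=1+np.argmax(st[1:,4])
hull=cv2.convexHull(np.argwhere(l==k)[:,::-1].astype(np.int32))
f=np.zeros((384,512),np.uint8);cv2.drawContours(f,[hull],-1,1,-1);f=cv2.erode(f,np.ones((3,3)))
w=((f>0)&(A.min(2)>100)).astype(np.uint8);n,l,st,ce=cv2.connectedComponentsWithStats(w);k=1+np.argmax(st[1:,4])
W=np.array([onz(p,u,.064)[:2] for u in np.argwhere(l==k)[:,::-1]])
d=W-W.mean(0);v=np.linalg.svd(d)[2][0];t=d@v;print('ptr',len(W),W.mean(0),np.degrees(np.arctan2(v[1],v[0])),t.min(),t.max())
m=(A[...,0]>80)&(A[...,1]<.55*A[...,0])&(A[...,2]<.55*A[...,0])&((xx-c[0])**2+(yy-c[1])**2<(2.2*r)**2)
W=np.array([onz(p,u,.036)[:2] for u in np.argwhere(m)[:,::-1]]);print('red',len(W),W.mean(0))
E
```

```text
37.85 [0.37668478 0.04826798 0.0927588 ] [-1.79974643e+02 -8.82959551e-02 -2.70004781e+01] [-0.63691466  0.96297315  0.43738447]
ptr 316 [0.41787361 0.02496868] -179.8661319712112 -0.009821124360129541 0.016228013850295868
red 92 [0.38912099 0.02486481]
```

```bash
python3 - <<'E'
from h import *
z=dict(np.load('w8.npz'))
for X in(.5515,):
  for y in np.arange(-.014,.012,.001):
    u=proj(z,np.array([X,y,.066]));print(round(y,3),z['a'][int(round(u[1])),int(round(u[0]))].tolist(),end=' ')
o=monitor.observe();print(o['contact_force'],o['qvel'].round(3),o['time']); robot.hand_in()
E
```

```text
-0.014 [125, 118, 93] -0.013 [124, 116, 94] -0.012 [124, 116, 94] -0.011 [92, 90, 73] -0.01 [92, 90, 73] -0.009 [74, 74, 66] -0.008 [74, 74, 66] -0.007 [57, 56, 47] -0.006 [51, 51, 41] -0.005 [51, 51, 41] -0.004 [53, 52, 44] -0.003 [53, 52, 44] -0.002 [63, 63, 57] -0.001 [63, 63, 57] -0.0 [63, 63, 57] 0.001 [63, 63, 57] 0.002 [58, 59, 47] 0.003 [58, 59, 47] 0.004 [113, 110, 93] 0.005 [113, 110, 93] 0.006 [124, 119, 99] 0.007 [125, 122, 101] 0.008 [124, 117, 98] 0.009 [124, 119, 99] 0.01 [124, 119, 99] 0.011 [126, 121, 101] [ 0.07320163  0.75031962 -0.08295566] [-0.005  0.006 -0.    -0.     0.001  0.001] 37.9
the job is handed in; nothing more can be done
```

I loaded the carrier and turned the wheel to the red mark. The job is handed in at 37.9 s, with the gripper open and clear of everything. The one thing I never saw directly is the clips sitting in the notches, because the ring light hides them.

**Carrier:** I took it by its rear overhang with the tool leaning 45° and slid it under the clips in small steps.
- **By feel:** the push force rose to about 8 N as the clips climbed, then held at 3–4 N on the land. It fell to zero and briefly pulled forward, as it would when they snap, then rose to 7.5 N at the stop.
- **By measurement:** after release, the rear edge put the front end at y≈0.087. The stop predicted from the clips was about 0.088–0.090. No push reading went over about 8 N, against the 15 N limit on the stop.

**Wheel:** three strokes of about 69°, 69° and 66° left the pointer 7° short by a close measurement, so I regrasped and turned 7° more. The last close measurement had the pointer at 180.1° and the red mark at about 180°. An earlier, coarser view had put it 4–9° short, which is why I measured again.

**After turning:** a view taken before the last 7° turn showed the carrier still in the bed and moved with it. Its rear edge read between y≈−0.008 and −0.001 against about −0.004 expected, a blurry reading that is consistent but not exact. I did not measure the carrier again after that turn. I felt no contact with any bystander and did not check their positions afterwards.

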